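# Put the dried cutlery and the peeler away in the drawer insert

### The arm

A 6-joint arm with a two-finger parallel gripper is mounted at the origin on a cart in front of the work surface, level with it; the furniture and walls round the work are solid. World frame = base frame: x ahead of the robot, y to its left, z up, the work surface at z = 0. Lengths are in m, angles in rad, forces in N, time in s.
With the tool pointing down it reaches from about 0.35 to 0.775 m from the base axis. Payload 5.5 kg.
Tool frame: the origin (TCP) lies on the centre line of the jaws, within the pads' length; the fingertips stand 8 mm ahead of it and the grasp point (between the pads) lies 11 mm behind it; z points along the fingers, y is the direction in which the jaws open and shut (so a half turn about z gives the same grasp; the last joint's range is limited). The gripper opens to 85 mm and grips with 20 to 120 N. Pads are 22 mm wide; open, the fingers measure 114 mm over their backs; the gripper's body (76 mm by 85 mm) begins 54 mm behind the grasp point. The pads swing forward as they close: fully open they stand 13 mm farther back than shut.
Start: joints at [-1.351, 0.313, 0.046, 1.304, 0, 1.431], TCP at [0.202, -0.538, 0.239] pointing down, gripper open.
Joint ranges: [-2.76, 2.76], [-0.86, 1.69], [-1.03, 1.26], [-2.2, 2.34], [-1.47, 1.5], [-3.14, 3.14]. Speed limits (rad/s): [2.57, 2.57, 3.14, 3.14, 3.14, 3.14].

### API

Orientations are given as a unit quaternion [w, x, y, z].
In Python, from workcell import env gives the robot as it stands. The module is installed in compiled form; this text tells all that it offers.
- The arm moves only by the tool play_rows, never from a script. Its argument "steps" is a list of rows, each an object with "claw": the closure in counts, from 0 (fully open) to 255 (shut); "dp": the shift along the tool's x, y, z in m, a list of three; "angular": the turn, a rotation vector about the tool's x, y, z in degrees, a list of three. In form: [{"claw": claw, "dp": [dx, dy, dz], "angular": [wx, wy, wz]}, ...]. A call has exactly 8 rows; each row shifts and turns the commanded pose from where the row before left it, along the tool's axes as they then stand; what a row does not reach is not made up. A row lasts 1/12 s, in which the tool goes at most 41.7 mm and 7.16 degrees, less where a joint would pass 70% of its speed; a pose out of reach is approached as far as the arm can. A call is refused whole if a number of a shift passes 0.0417 or a number of a turn 7.16, either way. A call with a gripper value outside its range is refused whole. The fingers move at their own pace and stop on an object; "force" is the grip in N (left out, the last holds). Time passes only in rows, so rows that do not move let the fingers close, or fill a call up. It gives the time, the measured TCP pose, the force and the opening at its end, in the units of the state.
- env.get_state(): the state, without advancing time (a new reading comes with each control period).
- env.read_camera(name): name is "scene" or "top" or "wrist"; returns (picture, depth): 400x640x3 uint8, red, green, blue; 400x640 float32, m along the optical axis (not along the pixel's ray), 0 where there is no reading.
- env.calibration(name): a dict with "fx", "fy", "cx", "cy" (pixels), "k1" (the pictures are not rectified: a ray, as slopes to the right and down, at radius r is drawn at 1 + k1 r^2 times it, then the intrinsics apply), "world_from_camera" (4x4, takes a point from camera to world coordinates); the wrist camera has in their place "hand_eye" (4x4, takes a point from camera to tool coordinates, whose origin is the TCP and whose axes are the flange's). Camera axes: x right, y down, z forward; pixel columns grow to the right and rows downward; lengths in m; the calibration is good to about 2 mm. A picture is of the moment at which its call begins: read the wrist's pose just before it. calibration takes no time and is no camera call.
- env.hand_in(): hands the job in, once; it reports no verdict.
The state is a dict: "clock": time; "joint_pos": joint angles; "qvel": joint speeds; "tau": joint torques, N m; "tcp_pos": TCP position; "orientation": TCP orientation; "wrist_force": force on the tool from outside, world axes, zero at the start; "ft_torque": the same for the moment, N m; "finger_gap": finger opening in m.
Only numpy, scipy, OpenCV 4.12 (cv2) and the standard library are available. Lean on these libraries where they do the work, as an engineer would, in place of code of your own. Each camera call takes 0.05 s, during which the arm holds its last target. There are 200 camera calls.

### The job

Put the clean cutlery and the peeler from the blue drying mat away in the wooden drawer insert: both forks into the bin that already holds a fork, both spoons into the bin that already holds a spoon, each lying down inside with its head the same way round as the one there, and the peeler flat in the peeler-shaped recess of the third bin, blade in the wide pocket. Lay things in rather than dropping them, and leave the fork and spoon that are already in their bins lying there properly.

Things in the scene. Friction and masses are not known exactly. Their poses are not given: they have to be found in the camera images.
- fork_a: Steel fork on the blue mat (right, 5 mm thick), to put away; 193 x 26 x 15 mm, 28-56 g. Origin: mid-length, underside; +x to the tines (tips x = 96 mm, handle end -96), z up. The space under its arched handle is solid to the fingers: at x = -15 mm it is a ridge 21 mm wide at the foot, 8 at the top, 12 high. Pinch it across there, tips just over the mat, 40 N; open only 12 mm to release.
- fork_b: Steel fork on the blue mat (right, 5 mm thick), to put away; 193 x 26 x 15 mm, 28-56 g. Origin: mid-length, underside; +x to the tines (tips x = 96 mm, handle end -96), z up. The space under its arched handle is solid to the fingers: at x = -15 mm it is a ridge 21 mm wide at the foot, 8 at the top, 12 high. Pinch it across there, tips just over the mat, 40 N; open only 12 mm to release.
- spoon_a: Steel spoon on the blue mat (right, 5 mm thick), to put away; 188 x 38 x 15 mm, 31-63 g. Origin: mid-length, underside; +x to the bowl (tip x = 94 mm, handle end -94), z up. The space under its arched handle is solid to the fingers: at x = -15 mm it is a ridge 26 mm wide low down, 8 at the top, 12 high. Pinch it across there, tips just over the mat, 40 N; open only 12 mm to release.
- spoon_b: Steel spoon on the blue mat (right, 5 mm thick), to put away; 188 x 38 x 15 mm, 31-63 g. Origin: mid-length, underside; +x to the bowl (tip x = 94 mm, handle end -94), z up. The space under its arched handle is solid to the fingers: at x = -15 mm it is a ridge 26 mm wide low down, 8 at the top, 12 high. Pinch it across there, tips just over the mat, 40 N; open only 12 mm to release.
- peeler: Y peeler lying flat on the blue mat, to put away; steel blade bow, black handle; 59 x 135 x 10 mm, 35-70 g. Origin: mid-length, underside; -y points to the blade, z up. Blade head y = -68 to -8 mm, 59 wide, 7 high; handle y = -14 to 68 mm, 18 wide, 10 thick: pinch across at y = 36 mm. The five things lie in a row about 80 mm apart, heads away from or towards the robot.
- fork_in: Loose fork already in the fork bin, same kind and axes as the others; it lies along the bin's right (-y) side, 47 mm from its middle line, tines to the bin's far end (+x). It stays there. Beyond the work stand other kitchen things: at the mat's far edge an egg cup (50 mm tall) and a glass (91 mm), behind the insert a mug (92 mm).
- spoon_in: Loose spoon already in the spoon bin, same kind and axes as the others; it lies along the bin's right (-y) side, 44 mm from its middle line, bowl to the bin's far end (+x). It stays there.
- fork_bin: Fork bin: one of 3 fixed bins in any order, 144 mm apart, in a wooden insert at left. Origin: inside face of the far end wall, mid-width, underside; +x to the far end (away from robot). Inside x 0 to -222, y -66 to 66 mm, floor 5 mm above origin, walls 5 thick, 45 high. Room for two more forks beside the one there, e.g. centred at x = -111, y = 36 and y = -4 mm.
- spoon_bin: Spoon bin: one of 3 fixed bins in any order, 144 mm apart, in a wooden insert at left. Origin: inside face of the far end wall, mid-width, underside; +x to the far end (away from robot). Inside x 0 to -222, y -66 to 66 mm, floor 5 mm above origin, walls 5 thick, 45 high. Room for two more spoons beside the one there, e.g. centred at x = -111, y = 36 and y = -4 mm.
- peeler_bin: Peeler bin: outside, origin, axes and floor as the fork bin. A cork block 22 mm high leaves a peeler-shaped recess down to the floor, centred on y = 0: blade pocket 80 mm wide (x 0 to -80), neck 34 wide (to -88), finger space 104 wide (to -138), handle-end slot 34 wide (to -168). The peeler fits only blade to +x; seated, its origin is near x = -77, y = 0. Nearer is a small empty tray.
There are look-alikes about, which are no part of the job. Leave any turquoise look-alike of the spoon_a alone.

How it is judged:
At the end, for the whole second after the job is handed in: forks in the fork bin, spoons in the spoon bin, each lying inside (18 mm of mid-length, 62 mm of the middle line, under 40 mm up, level to 0.19 rad), heads to the far end; peeler flat in its recess, blade to the far end (15 mm of x -80, y 0; under 12 mm up; 0.12 rad); all at rest (x of fork_a in the frame of fork_bin between -0.129 and -0.093 m and y of fork_a in the frame of fork_bin between -0.062 and 0.062 m and z of each of fork_a, fork_b, fork_in in the frame of fork_bin below 0.04 m and angle between fork_a's own x axis and vertical between 1.38079 and 1.76079 rad and x of fork_bin in the frame of fork_a above 0.05 m and x of fork_b in the frame of fork_bin between -0.129 and -0.093 m and y of fork_b in the frame of fork_bin between -0.062 and 0.062 m and angle between fork_b's own x axis and vertical between 1.38079 and 1.76079 rad and x of fork_bin in the frame of fork_b above 0.05 m and x of fork_in in the frame of fork_bin between -0.129 and -0.093 m and y of fork_in in the frame of fork_bin between -0.062 and 0.062 m and angle between fork_in's own x axis and vertical between 1.38079 and 1.76079 rad and x of fork_bin in the frame of fork_in above 0.05 m and x of spoon_a in the frame of spoon_bin between -0.129 and -0.093 m and y of spoon_a in the frame of spoon_bin between -0.062 and 0.062 m and z of each of spoon_a, spoon_b, spoon_in in the frame of spoon_bin below 0.04 m and angle between spoon_a's own x axis and vertical between 1.38079 and 1.76079 rad and x of spoon_bin in the frame of spoon_a above 0.05 m and x of spoon_b in the frame of spoon_bin between -0.129 and -0.093 m and y of spoon_b in the frame of spoon_bin between -0.062 and 0.062 m and angle between spoon_b's own x axis and vertical between 1.38079 and 1.76079 rad and x of spoon_bin in the frame of spoon_b above 0.05 m and x of spoon_in in the frame of spoon_bin between -0.129 and -0.093 m and y of spoon_in in the frame of spoon_bin between -0.062 and 0.062 m and angle between spoon_in's own x axis and vertical between 1.38079 and 1.76079 rad and x of spoon_bin in the frame of spoon_in above 0.05 m and x of peeler in the frame of peeler_bin between -0.095 and -0.065 m and y of peeler in the frame of peeler_bin between -0.015 and 0.015 m and z of peeler in the frame of peeler_bin below 0.012 m and angle between peeler's own z axis and vertical below 0.12 rad and y of peeler_bin in the frame of peeler below -0.04 m and linear speed of each of fork_a, fork_b, spoon_a, spoon_b, peeler, fork_in, spoon_in below 0.02 m/s); the robot touches nothing.
It fails at once if the fork_a is let fall from more than about 7 cm above the worktop (height (world z) of fork_a above 0.085 m and contact force between the fingers and fork_a below 0.01 N).
It fails at once if the fork_b is let fall from more than about 7 cm above the worktop (height (world z) of fork_b above 0.085 m and contact force between the fingers and fork_b below 0.01 N).
It fails at once if the spoon_a is let fall from more than about 7 cm above the worktop (height (world z) of spoon_a above 0.085 m and contact force between the fingers and spoon_a below 0.01 N).
It fails at once if the spoon_b is let fall from more than about 7 cm above the worktop (height (world z) of spoon_b above 0.085 m and contact force between the fingers and spoon_b below 0.01 N).
It fails at once if the peeler is let fall from more than about 7 cm above the worktop (height (world z) of peeler above 0.085 m and contact force between the fingers and peeler below 0.01 N).
It also fails if it takes over 144 s, if anything falls off the work surface, if the arm or the gripper's body presses on something with over 40 N, if the wrist force passes 120 N, or if a joint passes its speed limit or range.

## Working session

There is one attempt and no reset: what is moved stays moved. The work goes in short steps, Python scripts to look and compute and a tool call to move; the robot and the scene stay as the last step left them, time stands still between calls to the robot, and variables do not carry over. Pictures are saved under pics/ and viewed, about 12 in all and at most 16, crops included, and the job is handed in when it is done.

Besides the shell and the picture viewer there is one more tool, called after "Call:" as name(argument=value, ...) on one line, values as JSON. play_rows: Moves the arm, as the interface text tells. Its arguments: {"type":"object","properties":{"steps":{"type":"array","items":{"type":"object","properties":{"claw":{"type":"number"},"dp":{"type":"array","items":{"type":"number"}},"angular":{"type":"array","items":{"type":"number"}}}}},"force":{"type":"number"}},"required":["steps"]}

```bash
mkdir -p pics; ls; cat > h.py <<'E'
import numpy as np, cv2
from workcell import env
def cloud(name):
    img,d=env.read_camera(name); c=env.calibration(name)
    K=np.array([[c['fx'],0,c['cx']],[0,c['fy'],c['cy']],[0,0,1.]])
    v,u=np.mgrid[0:400,0:640].astype(np.float32)
    p=cv2.undistortPoints(np.stack([u.ravel(),v.ravel()],1)[:,None].astype(np.float64),K,np.array([c['k1'],0,0,0,0.]))[:,0].reshape(400,640,2)
    P=np.concatenate([p,np.ones((400,640,1))],2)*d[...,None]
    T=np.array(c['world_from_camera'])
    W=P@T[:3,:3].T+T[:3,3]; W[d==0]=np.nan
    return img,W
E
python3 - <<'E'
from h import *
print(env.get_state())
for n in ['top','scene']:
    i,W=cloud(n); cv2.imwrite(f'pics/{n}0.png',i[...,::-1]); np.savez(f'{n}0.npz',i=i,W=W)
    c=env.calibration(n);print(n,c['fx'],c['k1'],np.round(c['world_from_camera'],3).tolist())
print(np.round(env.calibration('wrist')['hand_eye'],3).tolist())
E
```

```text
pics
{'clock': 0.0, 'joint_pos': array([-1.35059726e+00,  3.13968350e-01,  4.50143548e-02,  1.30358940e+00,
       -2.70879488e-06,  1.43118068e+00]), 'qvel': array([ 8.29706607e-05,  5.78345351e-04,  1.34900904e-03, -4.73678463e-04,
        1.61275645e-03,  1.00831324e-03]), 'tau': array([-1.94673892e-03, -4.80625892e+01,  2.98534673e+01,  1.92135468e-02,
       -3.51263161e-04, -1.04078959e-07]), 'tcp_pos': array([ 0.20233497, -0.53771674,  0.23844155]), 'orientation': array([-8.72768511e-04,  9.83859899e-01,  1.78938356e-01, -3.65398734e-05]), 'wrist_force': array([ 0.3502324 ,  0.2297511 , -0.90112488]), 'ft_torque': array([0.04220658, 0.01097598, 0.00784319]), 'finger_gap': 0.08566909472594006}
top 462.8401048032976 0.029827276560256438 [[-0.004, -0.984, 0.177, 0.293], [-1.0, 0.006, 0.007, -0.101], [-0.008, -0.177, -0.984, 1.581], [0.0, 0.0, 0.0, 1.0]]
scene 443.7975267099366 -0.11386320217486925 [[-0.874, -0.194, 0.445, -0.195], [-0.486, 0.336, -0.807, 1.297], [0.007, -0.922, -0.388, 0.743], [0.0, 0.0, 0.0, 1.0]]
[[0.0, -0.957, -0.29, 0.075], [1.0, 0.0, -0.0, -0.001], [0.0, -0.29, 0.957, -0.135], [0.0, 0.0, 0.0, 1.0]]
```

View pics/top0.png

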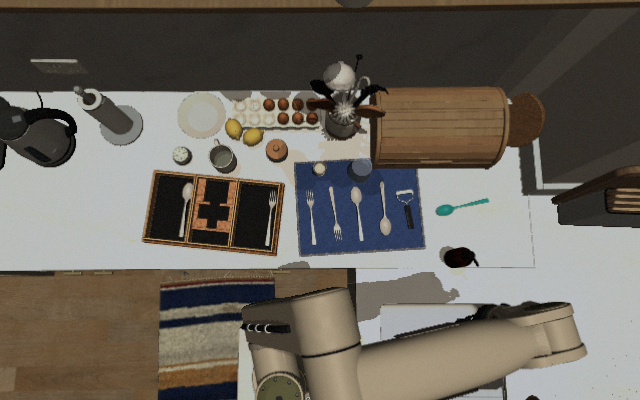

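View pics/scene0.png

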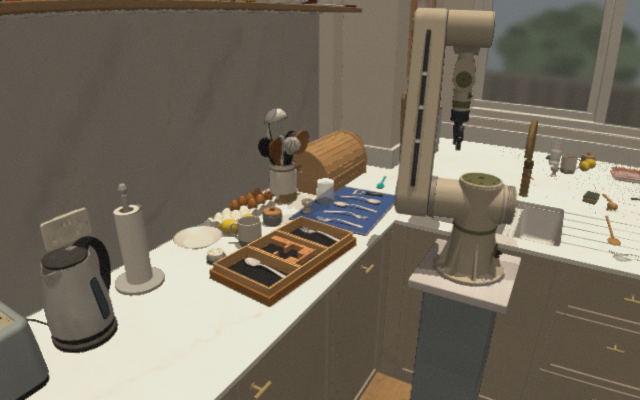

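The top view shows, left to right, the spoon bin (spoon at 185,210), the peeler bin (213,205) and the fork bin (271,215). On the mat are a fork with head far (311,217), a fork with head near (336,214), a spoon far (357,213), a spoon near (384,210) and the peeler with its blade far (405,208). The turquoise spoon is off the mat at (462,207).

```bash
python3 - <<'E'
from h import *
z=np.load('top0.npz');i=z['i'];W=z['W']
cv2.imwrite('pics/topc.png',cv2.resize(i[150:265,135:435,::-1],None,fx=2.66,fy=2.66,interpolation=cv2.INTER_CUBIC))
hsv=cv2.cvtColor(i,cv2.COLOR_RGB2HSV)
# mat objects: bright low-sat
m=((hsv[...,1]<90)&(hsv[...,2]>110)).astype(np.uint8); r=np.zeros_like(m); r[182:248,300:420]=m[182:248,300:420]
n,l,s,c=cv2.connectedComponentsWithStats(r)
for k in range(1,n):
    if s[k,4]<15: continue
    P=W[l==k]; P=P[~np.isnan(P[:,0])]; 
    mu=P[:,:2].mean(0); u,sv,vt=np.linalg.svd(P[:,:2]-mu,full_matrices=False); d=vt[0]*np.sign(vt[0][0])
    t=(P[:,:2]-mu)@d; 
    print('mat',s[k],np.round(mu,4),'ang',round(np.degrees(np.arctan2(d[1],d[0])),1),'ends',np.round(mu+d*t.min(),3),np.round(mu+d*t.max(),3),np.round(np.nanpercentile(P[:,2],[5,50,95]),3))
# insert: wood mask
m=((hsv[...,0]<25)&(hsv[...,1]>70)&(hsv[...,2]>70)).astype(np.uint8); r=np.zeros_like(m); r[165:262,138:292]=m[165:262,138:292]
Z=W[...,2]
print('nan frac',np.isnan(Z).mean())
b=(Z>0.03)&(Z<0.07); rr=np.zeros_like(r); rr[165:262,138:292]=b[165:262,138:292]
n,l,s,c=cv2.connectedComponentsWithStats(rr.astype(np.uint8)); k=1+np.argmax(s[1:,4]); P=W[l==k]
rect=cv2.minAreaRect(P[:,:2].astype(np.float32)*1000); print(rect,np.round(cv2.boxPoints(rect)),np.nanmedian(P[:,2]))
E
```

```text
mat [380 182  11  53 242] [ 0.522  -0.3308] ang 3.0 ends [ 0.457 -0.334] [ 0.638 -0.325] [0.004 0.011 0.021]
mat [329 186  12  49 146] [ 0.5367 -0.1598] ang 8.4 ends [ 0.458 -0.171] [ 0.626 -0.147] [0.001 0.01  0.02 ]
mat [351 187  13  54 247] [ 0.55   -0.2393] ang 5.7 ends [ 0.437 -0.251] [ 0.622 -0.232] [0.005 0.012 0.02 ]
mat [396 189  18   6  69] [ 0.6044 -0.4034] ang -84.4 ends [ 0.601 -0.372] [ 0.607 -0.434] [0.001 0.009 0.015]
mat [307 199   9  46 141] [ 0.5031 -0.0828] ang 4.8 ends [ 0.424 -0.089] [ 0.581 -0.076] [0.004 0.011 0.022]
nan frac 0.00425
((534.3524169921875, 250.99795532226562), (451.57330322265625, 249.04376220703125), 83.79204559326172) [[386.  40.]
 [634.  13.]
 [683. 462.]
 [435. 489.]] 0.04208625868633409
```

View pics/topc.png

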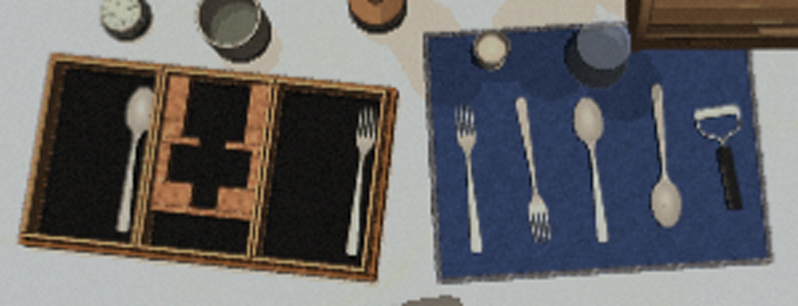

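```bash
cat >> h.py <<'E'
import json
from scipy.spatial.transform import Rotation as R
def plan(wps, start=None):
    """wps: (x,y,z,yaw_deg,nrows,claw); prints calls of 8 rows; yaw = dir of tool x, continuous"""
    s=env.get_state(); q=s['orientation']; Rm=R.from_quat([q[1],q[2],q[3],q[0]]); p=s['tcp_pos'].copy()
    rows=[]
    xa=Rm.as_matrix()[:,0]; yaw=np.degrees(np.arctan2(xa[1],xa[0])); y0=wps[0][3]; yaw+=360*round((plan.yaw0-yaw)/360)
    for x,y,z,yw,n,cl in wps:
        p0=p.copy(); a0=yaw; g=np.array([x,y,z])
        for k in range(1,n+1):
            t=p0+(g-p0)*k/n; ta=a0+(yw-a0)*k/n
            d=np.round(Rm.inv().apply(t-p)*2000)/2000
            p=p+Rm.apply(d)
            D=R.from_euler('z',ta,degrees=True)*R.from_euler('x',180,degrees=True)
            w=np.round(np.degrees((Rm.inv()*D).as_rotvec()),1)
            if abs(w).max()<0.15: w=w*0
            Rm=Rm*R.from_rotvec(np.radians(w))
            if max(abs(d))>.0417 or max(abs(w))>7.16: print('TOO BIG',d,w)
            rows.append(dict(claw=cl,dp=[float(v)+0. for v in d],angular=[float(v)+0. for v in w]))
        xa=Rm.as_matrix()[:,0]; nz=np.degrees(np.arctan2(xa[1],xa[0])); yaw=nz+360*round((yw-nz)/360)
    cl=rows[-1]['claw']
    while len(rows)%8: rows.append(dict(claw=cl,dp=[0,0,0],angular=[0,0,0]))
    for k in range(0,len(rows),8):
        print(json.dumps(rows[k:k+8]).replace(' ','').replace('.0,',',').replace('.0]',']').replace('-0,','0,').replace('-0]','0]'))
    print('end',np.round(p,4),'yaw',round(yaw,2),'now',np.round(s['tcp_pos'],4),'t',s['clock'],'gap',round(s['finger_gap'],4))
plan.yaw0=0
E
python3 - <<'E'
from h import *
plan.yaw0=20
plan([(0.56,-0.24,0.34,5,15,100)])
c=env.calibration('wrist'); print(c['fx'],c['cx'],c['cy'],c['k1'])
E
```

```text
[{"claw":100,"dp":[0.0295,-0.01,-0.0065],"angular":[-0.1,0,1]},{"claw":100,"dp":[0.029,-0.011,-0.007],"angular":[0,0,1.1]},{"claw":100,"dp":[0.029,-0.011,-0.007],"angular":[0,0,1]},{"claw":100,"dp":[0.0285,-0.012,-0.0065],"angular":[0,0,1.1]},{"claw":100,"dp":[0.0285,-0.012,-0.007],"angular":[0,0,1]},{"claw":100,"dp":[0.0285,-0.013,-0.0065],"angular":[0,0,1]},{"claw":100,"dp":[0.028,-0.0135,-0.007],"angular":[0,0,1.1]},{"claw":100,"dp":[0.0275,-0.0135,-0.0065],"angular":[0,0,1]}]
[{"claw":100,"dp":[0.0275,-0.0145,-0.007],"angular":[0,0,1.1]},{"claw":100,"dp":[0.0275,-0.0145,-0.0065],"angular":[0,0,1]},{"claw":100,"dp":[0.027,-0.0155,-0.007],"angular":[0,0,1]},{"claw":100,"dp":[0.0265,-0.016,-0.0065],"angular":[0,0,1.1]},{"claw":100,"dp":[0.0265,-0.016,-0.007],"angular":[0,0,1]},{"claw":100,"dp":[0.026,-0.017,-0.0065],"angular":[0,0,1.1]},{"claw":100,"dp":[0.026,-0.017,-0.007],"angular":[0,0,1]},{"claw":100,"dp":[0,0,0],"angular":[0,0,0]}]
end [ 0.5601 -0.2401  0.3401] yaw 5.01 now [ 0.2023 -0.5377  0.2385] t 0.1 gap 0.0854
284.35831071773714 320.97142325391235 200.92123770083344 0.010775431530651705
```

Call:
play_rows(steps=[{"claw":100,"dp":[0.0295,-0.01,-0.0065],"angular":[0,0,1]},{"claw":100,"dp":[0.029,-0.011,-0.007],"angular":[0,0,1.1]},{"claw":100,"dp":[0.029,-0.011,-0.007],"angular":[0,0,1]},{"claw":100,"dp":[0.0285,-0.012,-0.0065],"angular":[0,0,1.1]},{"claw":100,"dp":[0.0285,-0.012,-0.007],"angular":[0,0,1]},{"claw":100,"dp":[0.0285,-0.013,-0.0065],"angular":[0,0,1]},{"claw":100,"dp":[0.028,-0.0135,-0.007],"angular":[0,0,1.1]},{"claw":100,"dp":[0.0275,-0.0135,-0.0065],"angular":[0,0,1]}], force=40)

```text
clock: 0.77
tcp_pos: [0.394, -0.3781, 0.2933]
orientation: [-0.0, 0.994, 0.107, -0.0]
wrist_force: [-0.3, -1.1, 0.6]
finger_gap: 0.052
```

Call:
play_rows(steps=[{"claw":100,"dp":[0.0275,-0.0145,-0.007],"angular":[0,0,1.1]},{"claw":100,"dp":[0.0275,-0.0145,-0.0065],"angular":[0,0,1]},{"claw":100,"dp":[0.027,-0.0155,-0.007],"angular":[0,0,1]},{"claw":100,"dp":[0.0265,-0.016,-0.0065],"angular":[0,0,1.1]},{"claw":100,"dp":[0.0265,-0.016,-0.007],"angular":[0,0,1]},{"claw":100,"dp":[0.026,-0.017,-0.0065],"angular":[0,0,1.1]},{"claw":100,"dp":[0.026,-0.017,-0.007],"angular":[0,0,1]},{"claw":100,"dp":[0,0,0],"angular":[0,0,0]}])

```text
clock: 1.43
tcp_pos: [0.5637, -0.237, 0.341]
orientation: [-0.0, 0.999, 0.046, 0.001]
wrist_force: [-0.8, -0.9, 0.5]
finger_gap: 0.0523
```

```bash
cat >> h.py <<'E'
def wcloud():
    s=env.get_state(); q=s['orientation']; T=np.eye(4); T[:3,:3]=R.from_quat([q[1],q[2],q[3],q[0]]).as_matrix(); T[:3,3]=s['tcp_pos']
    img,d=env.read_camera('wrist'); c=env.calibration('wrist')
    K=np.array([[c['fx'],0,c['cx']],[0,c['fy'],c['cy']],[0,0,1.]])
    v,u=np.mgrid[0:400,0:640]
    p=cv2.undistortPoints(np.stack([u.ravel(),v.ravel()],1)[:,None].astype(np.float64),K,np.array([c['k1'],0,0,0,0.]))[:,0].reshape(400,640,2)
    P=np.concatenate([p,np.ones((400,640,1))],2)*d[...,None]
    T=T@np.array(c['hand_eye']); W=P@T[:3,:3].T+T[:3,3]; W[d==0]=np.nan
    return img,W
def ortho(img,W,x0,x1,y0,y1,res=0.001):
    """top-down map: rows from far x, columns from left y; (image,height)"""
    H=int((x1-x0)/res);L=int((y1-y0)/res)
    o=np.zeros((H,L,3),np.uint8); h=np.full((H,L),-1.)
    P=W.reshape(-1,3);C=img.reshape(-1,3);ok=~np.isnan(P[:,0])
    P=P[ok];C=C[ok];r=((x1-P[:,0])/res).astype(int);c=((y1-P[:,1])/res).astype(int)
    k=(r>=0)&(r<H)&(c>=0)&(c<L);o[r[k],c[k]]=C[k];h[r[k],c[k]]=P[k,2]
    return o,h
E
python3 - <<'E'
from h import *
s=env.get_state(); print(s['tcp_pos'],s['clock'],s['finger_gap'],s['joint_pos'])
i,W=wcloud(); np.savez('w1.npz',i=i,W=W); cv2.imwrite('pics/w1.png',i[...,::-1])
E
```

```text
[ 0.56370093 -0.23703131  0.34098027] 1.4333 0.0523372407387709 [-5.30131219e-01  3.89592980e-01  4.02385772e-01  1.58244695e+00
  1.83733998e-03  2.51937707e+00]
```

View pics/w1.png

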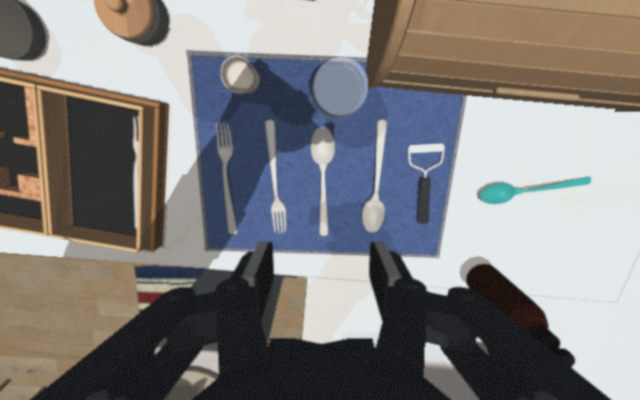

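The wrist view shows the mat items in the order expected: fork far (227,177), fork near (275,175), spoon far (322,178), spoon near (378,175), peeler blade far (425,180). The glass is at (340,85).

```bash
python3 - <<'E'
from h import *
s=env.get_state(); print(s['tcp_pos'],s['clock'],abs(s['qvel']).max())
i,W=wcloud(); np.savez('w2.npz',i=i,W=W)
def ana(i,W,box,nm):
    hsv=cv2.cvtColor(i,cv2.COLOR_RGB2HSV)
    m=((hsv[...,1]<110)&(hsv[...,2]>105)).astype(np.uint8); r=np.zeros_like(m); x0,y0,x1,y1=box; r[y0:y1,x0:x1]=m[y0:y1,x0:x1]
    n,l,st,c=cv2.connectedComponentsWithStats(r,connectivity=8)
    for k in range(1,n):
        if st[k,4]<40: continue
        P=W[l==k]; P=P[~np.isnan(P[:,0])]; mu=P[:,:2].mean(0)
        vx,vy,_,_=cv2.fitLine(P[:,:2].astype(np.float32),cv2.DIST_HUBER,0,.001,.001).ravel(); d=np.array([vx,vy])*np.sign(vx)
        t=(P[:,:2]-mu)@d; nrm=np.array([-d[1],d[0]]); w=(P[:,:2]-mu)@nrm
        prof=[(round(float(np.median(w[abs(t-a)<.008])),4) if (abs(t-a)<.008).any() else None) for a in np.linspace(t.min()+.01,t.max()-.01,6)]
        mid=mu+d*(t.min()+t.max())/2
        print(nm,c[k].round(),'n',st[k,4],'mid',np.round(mid,4),'L',round(np.ptp(t),3),'ang',round(float(np.degrees(np.arctan2(d[1],d[0]))),1),'w',prof,'z',np.round(np.percentile(P[:,2],[5,50,95]),3))
ana(i,W,(205,110,460,245),'wrist')
m=(abs(W[...,2])<.02)
hs=cv2.cvtColor(i,cv2.COLOR_RGB2HSV); mat=(hs[...,0]>100)&(hs[...,0]<125)&(hs[...,1]>130); print('mat z',np.nanmedian(W[mat][:,2]))
# peeler handle
hb=(hs[...,2]<60); r=np.zeros(hb.shape,np.uint8); r[165:230,405:440]=hb[165:230,405:440]; P=W[r>0]; print('handle',np.nanmean(P,0),np.nanmin(P,0),np.nanmax(P,0),cv2.fitLine(P[:,:2].astype(np.float32),cv2.DIST_HUBER,0,.001,.001).ravel())
z=np.load('top0.npz'); 
hs=cv2.cvtColor(z['i'],cv2.COLOR_RGB2HSV); mat=(hs[...,0]>100)&(hs[...,0]<125)&(hs[...,1]>130); print('mat z top',np.nanmedian(z['W'][mat][:,2]))
ana(z['i'],z['W'],(300,182,420,248),'top')
E
```

```text
[ 0.56205405 -0.2385807   0.34042184] 1.4833 0.04937741530490552
wrist [324. 165.] n 1926 mid [ 0.5369 -0.2429] L 0.217 ang 3.1 w [-0.0024, -0.0007, 0.0011, 0.004, 0.0038, -0.0153] z [0.004 0.008 0.023]
wrist [451. 196.] n 1857 mid [ 0.546  -0.4623] L 0.236 ang 9.4 w [-0.0007, -0.0004, -0.0011, -0.0021, -0.0002, -0.0013] z [-0.002  0.     0.006]
wrist [375. 182.] n 1773 mid [ 0.5447 -0.33  ] L 0.205 ang 3.2 w [0.0004, -0.0003, 0.0005, 0.0006, 0.0003, -0.0006] z [0.004 0.008 0.018]
wrist [224. 175.] n 752 mid [ 0.5175 -0.0807] L 0.205 ang 6.9 w [-0.0007, 0.0007, 0.0, -0.0018, -0.0026, 0.0054] z [0.005 0.009 0.019]
wrist [274. 185.] n 1346 mid [ 0.5234 -0.1614] L 0.202 ang 7.9 w [0.0007, 0.0003, -0.0008, -0.0009, -0.0005, -0.0001] z [0.004 0.007 0.018]
wrist [425. 159.] n 1011 mid [ 0.5389 -0.4173] L 0.158 ang 13.7 w [0.0069, 0.0008, -0.0056, -0.0014, -0.0058, 0.0024] z [0.003 0.006 0.011]
wrist [381. 240.] n 42 mid [ 0.498  -0.3163] L 0.184 ang 31.8 w [-0.0009, None, None, None, None, None] z [0.003 0.005 0.324]
mat z -0.8921039467975657
handle [ 0.52437782 -0.40771507  0.01415341] [ 0.48332166 -0.42255682  0.00526696] [ 0.5531585  -0.40180801  0.01946635] [0. 0. 0. 0.]
mat z top -0.8850369998736825
top [384. 215.] n 253 mid [ 0.5474 -0.3298] L 0.182 ang 2.9 w [-0.0006, -0.001, 0.0006, 0.0003, 0.0004, 0.0006] z [0.002 0.011 0.02 ]
top [334. 211.] n 153 mid [ 0.542 -0.159] L 0.171 ang 8.2 w [-0.0021, -0.0002, -0.0006, -0.0003, -0.0002, -0.0002] z [0.001 0.01  0.021]
top [357. 207.] n 255 mid [ 0.5294 -0.2416] L 0.186 ang 5.7 w [-0.0003, -0.0002, -0.0004, 0.0005, 0.0003, 0.0003] z [0.004 0.012 0.02 ]
top [404. 192.] n 74 mid [ 0.6039 -0.404 ] L 0.065 ang -81.1 w [-0.0003, 0.0007, 0.0013, 0.0009, 0.0013, -0.0014] z [0.    0.009 0.015]
top [312. 220.] n 153 mid [ 0.5185 -0.081 ] L 0.189 ang 6.0 w [0.0002, -0.0003, 0.0003, -0.0008, -0.0017, 0.0018] z [0.004 0.011 0.021]
```

```bash
python3 - <<'E'
from h import *
plan.yaw0=5
plan([(0.56,0.14,0.34,20,14,100)])
E
```

```text
[{"claw":100,"dp":[0.0025,-0.027,0],"angular":[0,0.1,-1.1]},{"claw":100,"dp":[0.003,-0.027,0],"angular":[0,0,-1]},{"claw":100,"dp":[0.003,-0.027,0],"angular":[0,0,-1.1]},{"claw":100,"dp":[0.004,-0.0265,0],"angular":[0,0,-1]},{"claw":100,"dp":[0.0045,-0.027,0],"angular":[0,0,-1.1]},{"claw":100,"dp":[0.005,-0.0265,0],"angular":[0,0,-1.1]},{"claw":100,"dp":[0.005,-0.0265,0],"angular":[0,0,-1]},{"claw":100,"dp":[0.006,-0.0265,0],"angular":[0,0,-1.1]}]
[{"claw":100,"dp":[0.0065,-0.0265,0],"angular":[0,0,-1]},{"claw":100,"dp":[0.0065,-0.0265,0],"angular":[0,0,-1.1]},{"claw":100,"dp":[0.0075,-0.026,0],"angular":[0,0,-1.1]},{"claw":100,"dp":[0.008,-0.026,0],"angular":[0,0,-1]},{"claw":100,"dp":[0.008,-0.0255,0],"angular":[0,0,-1.1]},{"claw":100,"dp":[0.009,-0.026,0],"angular":[0,0,-1]},{"claw":100,"dp":[0,0,0],"angular":[0,0,0]},{"claw":100,"dp":[0,0,0],"angular":[0,0,0]}]
end [0.5602 0.1402 0.3402] yaw 19.97 now [ 0.5609 -0.2396  0.3401] t 1.5333 gap 0.0519
```

Call:
play_rows(steps=[{"claw":100,"dp":[0.0025,-0.027,0],"angular":[0,0,-1.1]},{"claw":100,"dp":[0.003,-0.027,0],"angular":[0,0,-1]},{"claw":100,"dp":[0.003,-0.027,0],"angular":[0,0,-1.1]},{"claw":100,"dp":[0.004,-0.0265,0],"angular":[0,0,-1]},{"claw":100,"dp":[0.0045,-0.027,0],"angular":[0,0,-1.1]},{"claw":100,"dp":[0.005,-0.0265,0],"angular":[0,0,-1.1]},{"claw":100,"dp":[0.005,-0.0265,0],"angular":[0,0,-1]},{"claw":100,"dp":[0.006,-0.0265,0],"angular":[0,0,-1.1]}])

```text
clock: 2.2
tcp_pos: [0.5592, -0.024, 0.3404]
orientation: [0.0, 0.993, 0.117, -0.001]
wrist_force: [1.0, -0.1, -0.0]
finger_gap: 0.0517
```

Call:
play_rows(steps=[{"claw":100,"dp":[0.0065,-0.0265,0],"angular":[0,0,-1]},{"claw":100,"dp":[0.0065,-0.0265,0],"angular":[0,0,-1.1]},{"claw":100,"dp":[0.0075,-0.026,0],"angular":[0,0,-1.1]},{"claw":100,"dp":[0.008,-0.026,0],"angular":[0,0,-1]},{"claw":100,"dp":[0.008,-0.0255,0],"angular":[0,0,-1.1]},{"claw":100,"dp":[0.009,-0.026,0],"angular":[0,0,-1]},{"claw":100,"dp":[0,0,0],"angular":[0,0,0]},{"claw":100,"dp":[0,0,0],"angular":[0,0,0]}])

```text
clock: 2.87
tcp_pos: [0.56, 0.1391, 0.3402]
orientation: [0.0, 0.985, 0.173, -0.001]
wrist_force: [0.7, -0.2, 0.1]
finger_gap: 0.0519
```

```bash
python3 - <<'E'
from h import *
env.read_camera('wrist')
s=env.get_state(); print(s['tcp_pos'],s['clock'],abs(s['qvel']).max(),s['joint_pos'])
i,W=wcloud(); np.savez('w3.npz',i=i,W=W)
o,h=ortho(i,W,0.34,0.72,-0.02,0.52)
cv2.imwrite('pics/w3.png',i[...,::-1])
P=W.reshape(-1,3); P=P[~np.isnan(P[:,0])]; k=(P[:,2]>.038)&(P[:,2]<.052)&(P[:,0]>.36)&(P[:,0]<.72)&(P[:,1]>0)&(P[:,1]<.52)
Q=P[k]; m=np.zeros((400,560),np.uint8); m[((Q[:,0]-.34)*1000).astype(int),((Q[:,1]+.02)*1000).astype(int)]=1
m=cv2.morphologyEx(m,cv2.MORPH_CLOSE,np.ones((5,5))); n,l,st,c=cv2.connectedComponentsWithStats(m); kk=1+np.argmax(st[1:,4])
yy,xx=np.nonzero(l==kk); pts=np.stack([yy/1000+.34,xx/1000-.02],1)
print('rim z',np.median(Q[:,2]))
from scipy.optimize import minimize
# model: rim centre lines of rectangle + dividers in insert frame; fit pose (cx,cy,ang)
def cost(v):
    a=v[2]; d=pts-v[:2]; X=d[:,0]*np.cos(a)+d[:,1]*np.sin(a); Y=-d[:,0]*np.sin(a)+d[:,1]*np.cos(a)
    e=np.minimum.reduce([abs(abs(X)-113.5e-3),*[abs(Y-b) for b in (-.2125,.2125)],*[np.maximum(abs(Y-b)-.006,0) for b in (-.072,.072)]])
    return np.minimum(e,.01).mean()
best=min((minimize(cost,[.535+dx,.25+dy,np.radians(a)],method='Nelder-Mead') for dx in(-.006,0,.006) for dy in(-.006,0,.006) for a in(-7,-5)),key=lambda r:r.fun)
print(best.x[:2],np.degrees(best.x[2]),best.fun,len(pts))
cv2.imwrite('pics/m3.png',cv2.flip(m*255,-1))
E
```

```text
[0.56013809 0.13837681 0.34030476] 2.9167 0.02115569852852939 [ 1.03461745e-01  3.16371528e-01  2.95489487e-01  1.55096265e+00
 -7.27838265e-04  2.89955175e+00]
rim z 0.05015011152106999
[0.53407549 0.24995869] -6.193329645797659 0.0008457620739437267 12014
```

View pics/w3.png

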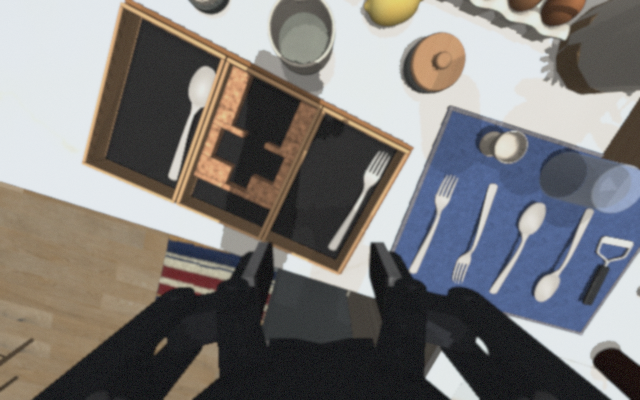

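View pics/m3.png

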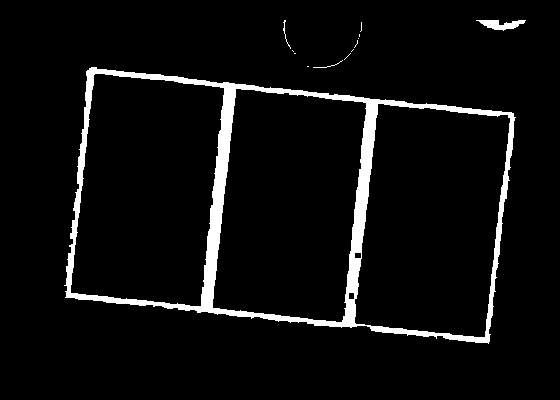

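```bash
python3 - <<'E'
from h import *
plan.yaw0=20
plan([(0.561,-0.329,0.12,3,22,100),(0.561,-0.329,0.015,3,9,100),(0.561,-0.329,0.015,3,1,100)])
E
```

```text
[{"claw":100,"dp":[-0.007,0.02,0.01],"angular":[0,0.1,0.8]},{"claw":100,"dp":[-0.007,0.02,0.01],"angular":[0,0,0.7]},{"claw":100,"dp":[-0.0065,0.02,0.01],"angular":[0,0,0.8]},{"claw":100,"dp":[-0.0065,0.0205,0.01],"angular":[0,0,0.7]},{"claw":100,"dp":[-0.006,0.0205,0.01],"angular":[0,0,0.8]},{"claw":100,"dp":[-0.006,0.02,0.01],"angular":[0,0,0.8]},{"claw":100,"dp":[-0.0055,0.0205,0.01],"angular":[0,0,0.7]},{"claw":100,"dp":[-0.005,0.021,0.01],"angular":[0,0,0.8]}]
[{"claw":100,"dp":[-0.005,0.0205,0.01],"angular":[0,0,0.7]},{"claw":100,"dp":[-0.005,0.0205,0.01],"angular":[0,0,0.8]},{"claw":100,"dp":[-0.0045,0.021,0.0105],"angular":[0,0,0.8]},{"claw":100,"dp":[-0.004,0.0205,0.01],"angular":[0,0,0.7]},{"claw":100,"dp":[-0.004,0.021,0.01],"angular":[0,0,0.8]},{"claw":100,"dp":[-0.0035,0.021,0.01],"angular":[0,0,0.8]},{"claw":100,"dp":[-0.003,0.021,0.01],"angular":[0,0,0.7]},{"claw":100,"dp":[-0.0035,0.021,0.01],"angular":[0,0,0.8]}]
[{"claw":100,"dp":[-0.0025,0.021,0.01],"angular":[0,0,0.7]},{"claw":100,"dp":[-0.0025,0.021,0.01],"angular":[0,0,0.8]},{"claw":100,"dp":[-0.0025,0.021,0.01],"angular":[0,0,0.8]},{"claw":100,"dp":[-0.0015,0.021,0.01],"angular":[0,0,0.7]},{"claw":100,"dp":[-0.002,0.0215,0.01],"angular":[0,0,0.8]},{"claw":100,"dp":[-0.001,0.021,0.01],"angular":[0,-0.1,0.7]},{"claw":100,"dp":[0,0,0.0115],"angular":[0,0,0]},{"claw":100,"dp":[0,0,0.012],"angular":[0,0,0]}]
[{"claw":100,"dp":[0,0,0.0115],"angular":[0,0,0]},{"claw":100,"dp":[0,0,0.0115],"angular":[0,0,0]},{"claw":100,"dp":[0,0,0.012],"angular":[0,0,0]},{"claw":100,"dp":[0,0,0.0115],"angular":[0,0,0]},{"claw":100,"dp":[0,0,0.0115],"angular":[0,0,0]},{"claw":100,"dp":[0,0,0.012],"angular":[0,0,0]},{"claw":100,"dp":[0,0,0.0115],"angular":[0,0,0]},{"claw":100,"dp":[0,0,0],"angular":[0,0,0]}]
end [ 0.5611 -0.3289  0.015 ] yaw 3.04 now [0.5603 0.1379 0.3404] t 2.9667 gap 0.0517
```

Call:
play_rows(steps=[{"claw":100,"dp":[-0.007,0.02,0.01],"angular":[0,0,0.8]},{"claw":100,"dp":[-0.007,0.02,0.01],"angular":[0,0,0.7]},{"claw":100,"dp":[-0.0065,0.02,0.01],"angular":[0,0,0.8]},{"claw":100,"dp":[-0.0065,0.0205,0.01],"angular":[0,0,0.7]},{"claw":100,"dp":[-0.006,0.0205,0.01],"angular":[0,0,0.8]},{"claw":100,"dp":[-0.006,0.02,0.01],"angular":[0,0,0.8]},{"claw":100,"dp":[-0.0055,0.0205,0.01],"angular":[0,0,0.7]},{"claw":100,"dp":[-0.005,0.021,0.01],"angular":[0,0,0.8]}])

```text
clock: 3.63
tcp_pos: [0.5604, -0.0336, 0.2603]
orientation: [0.0, 0.993, 0.118, -0.0]
wrist_force: [-0.1, -1.5, -0.5]
finger_gap: 0.0517
```

Call:
play_rows(steps=[{"claw":100,"dp":[-0.005,0.0205,0.01],"angular":[0,0,0.7]},{"claw":100,"dp":[-0.005,0.0205,0.01],"angular":[0,0,0.8]},{"claw":100,"dp":[-0.0045,0.021,0.0105],"angular":[0,0,0.8]},{"claw":100,"dp":[-0.004,0.0205,0.01],"angular":[0,0,0.7]},{"claw":100,"dp":[-0.004,0.021,0.01],"angular":[0,0,0.8]},{"claw":100,"dp":[-0.0035,0.021,0.01],"angular":[0,0,0.8]},{"claw":100,"dp":[-0.003,0.021,0.01],"angular":[0,0,0.7]},{"claw":100,"dp":[-0.0035,0.021,0.01],"angular":[0,0,0.8]}])

```text
clock: 4.3
tcp_pos: [0.5601, -0.2033, 0.1798]
orientation: [0.0, 0.998, 0.065, -0.0]
wrist_force: [0.9, 0.1, 0.6]
finger_gap: 0.0517
```

Call:
play_rows(steps=[{"claw":100,"dp":[-0.0025,0.021,0.01],"angular":[0,0,0.7]},{"claw":100,"dp":[-0.0025,0.021,0.01],"angular":[0,0,0.8]},{"claw":100,"dp":[-0.0025,0.021,0.01],"angular":[0,0,0.8]},{"claw":100,"dp":[-0.0015,0.021,0.01],"angular":[0,0,0.7]},{"claw":100,"dp":[-0.002,0.0215,0.01],"angular":[0,0,0.8]},{"claw":100,"dp":[-0.001,0.021,0.01],"angular":[0,0,0.7]},{"claw":100,"dp":[0,0,0],"angular":[0,0,0]},{"claw":100,"dp":[0,0,0],"angular":[0,0,0]}])

```text
clock: 4.97
tcp_pos: [0.5599, -0.3297, 0.1192]
orientation: [-0.001, 1.0, 0.025, -0.001]
wrist_force: [-0.1, -0.0, -0.5]
finger_gap: 0.052
```

```bash
python3 - <<'E'
from h import *
s=env.get_state(); print(s['tcp_pos'],s['clock'],s['joint_pos'])
i,W=wcloud(); cv2.imwrite('pics/w4.png',i[...,::-1]); np.savez('w4.npz',i=i,W=W)
E
```

```text
[ 0.5599214  -0.32970891  0.11918584] 4.9667 [-6.55546508e-01  5.13020271e-01  5.02348159e-02  1.11006176e+00
 -1.41153033e-04  2.43593420e+00]
```

View pics/w4.png

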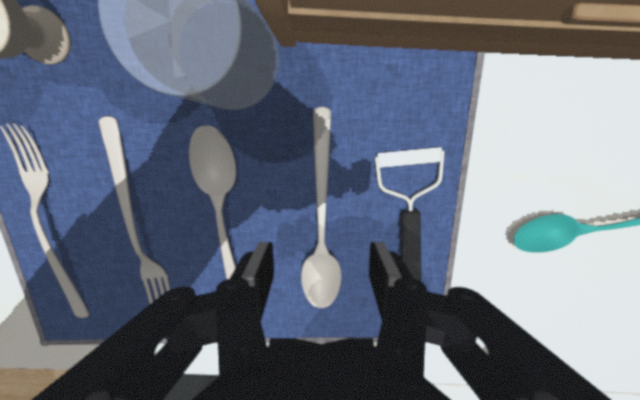

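The close view has spoon N running from (322,108) to (322,307), centred between the fingers. Spoon F, the forks and the peeler are also clear.

```bash
python3 - <<'E'
from h import *
z=np.load('w4.npz');W=z['W']
def at(u,v): return np.round(np.nanmedian(W[v-1:v+2,u-1:u+2].reshape(-1,3),0),4)
for n,u,v in [('spN far',322,111),('spN mid',321,180),('spN neck',322,240),('spN tip',322,304),('spF tip',209,129),('spF neck',222,210),('spF handle',231,270),('fN hend',108,121),('fN neck',146,250),('fF tips',17,130),('fF hend',84,313),('fF neck',36,210),('peel L',380,160),('peel R',440,155),('peel neck',410,205),('peel h',411,240),('mat',280,150),('mat2',350,280)]: print(n,at(u,v))
E
```

```text
spN far [ 0.6369 -0.3254  0.0069]
spN mid [ 0.5804 -0.3274  0.0148]
spN neck [ 0.5259 -0.3311  0.0188]
spN tip [ 0.4552 -0.3347  0.0149]
spF tip [ 0.6181 -0.2343  0.0147]
spF neck [ 0.5462 -0.2384  0.0052]
spF handle [ 0.4892 -0.2468  0.0152]
fN hend [ 0.6196 -0.1486  0.0076]
fN neck [ 0.5007 -0.163   0.0049]
fF tips [ 0.6079 -0.0702  0.0063]
fF hend [ 0.4275 -0.0926  0.0073]
fF neck [ 0.5415 -0.0813  0.0173]
peel L [ 0.5993 -0.3774  0.0092]
peel R [ 0.606  -0.4279  0.009 ]
peel neck [ 0.5606 -0.4077  0.0113]
peel h [ 0.5287 -0.4123  0.0154]
mat [ 0.6029 -0.2906  0.0044]
mat2 [ 0.4773 -0.3616  0.0046]
```

Call:
play_rows(steps=[{"claw":100,"dp":[0.001,-0.0005,0.0115],"angular":[0,0,0]},{"claw":100,"dp":[0,0,0.012],"angular":[0,0,0]},{"claw":100,"dp":[0,0,0.0115],"angular":[0,0,0]},{"claw":100,"dp":[0,0,0.0115],"angular":[0,0,0]},{"claw":100,"dp":[0,0,0.012],"angular":[0,0,0]},{"claw":100,"dp":[0,0,0.0115],"angular":[0,0,0]},{"claw":100,"dp":[0,0,0.0115],"angular":[0,0,0]},{"claw":100,"dp":[0,0,0.012],"angular":[0,0,0]}])

```text
clock: 5.68
tcp_pos: [0.5629, -0.3268, 0.0256]
orientation: [0.0, 1.0, 0.027, -0.0]
wrist_force: [0.1, -0.1, -0.3]
finger_gap: 0.0517
```

Call:
play_rows(steps=[{"claw":100,"dp":[0,0,0.011],"angular":[0,0,0]},{"claw":100,"dp":[0,0,0],"angular":[0,0,0]},{"claw":255,"dp":[0,0,0],"angular":[0,0,0]},{"claw":255,"dp":[0,0,0],"angular":[0,0,0]},{"claw":255,"dp":[0,0,0],"angular":[0,0,0]},{"claw":255,"dp":[0,0,0],"angular":[0,0,0]},{"claw":255,"dp":[0,0,0],"angular":[0,0,0]},{"claw":255,"dp":[0,0,0],"angular":[0,0,0]}], force=40)

```text
clock: 6.35
tcp_pos: [0.5633, -0.3273, 0.0165]
orientation: [0.0, 1.0, 0.027, 0.001]
wrist_force: [0.4, 0.1, 2.2]
finger_gap: 0.0231
```

```bash
python3 - <<'E'
from h import *
plan.yaw0=3
plan([(.5633,-.3273,.09,3,4,255),(.50,-.16,.09,3,5,255),(.50,.25,.09,173.8,25,255),(.5365,.4298,.09,173.8,6,255)])
E
```

```text
[{"claw":255,"dp":[0,0,-0.0185],"angular":[0,0,0]},{"claw":255,"dp":[0,0,-0.0185],"angular":[0,0,0]},{"claw":255,"dp":[0,0,-0.018],"angular":[0,0,0]},{"claw":255,"dp":[0,0,-0.0185],"angular":[0,0,0]},{"claw":255,"dp":[-0.011,-0.034,0],"angular":[0,0,0]},{"claw":255,"dp":[-0.0105,-0.034,0],"angular":[0,0,0]},{"claw":255,"dp":[-0.011,-0.0345,0],"angular":[0,0,0]},{"claw":255,"dp":[-0.0105,-0.034,0],"angular":[0,0,0]}]
[{"claw":255,"dp":[-0.011,-0.034,0],"angular":[0,0,0]},{"claw":255,"dp":[0.001,-0.0165,0],"angular":[0.1,-0.1,-6.8]},{"claw":255,"dp":[0.0025,-0.016,0],"angular":[0,0,-6.9]},{"claw":255,"dp":[0.005,-0.0155,0],"angular":[-0.1,0,-6.8]},{"claw":255,"dp":[0.0065,-0.015,0],"angular":[0,0,-6.8]},{"claw":255,"dp":[0.0085,-0.0145,0],"angular":[0,0,-6.8]},{"claw":255,"dp":[0.01,-0.013,0],"angular":[0,0,-6.9]},{"claw":255,"dp":[0.011,-0.012,0],"angular":[0,0.1,-6.8]}]
[{"claw":255,"dp":[0.013,-0.01,0],"angular":[0,0,-6.8]},{"claw":255,"dp":[0.014,-0.009,0],"angular":[0,0,-6.8]},{"claw":255,"dp":[0.0145,-0.007,0],"angular":[0,0,-6.9]},{"claw":255,"dp":[0.0155,-0.005,0],"angular":[0,
[... 527 characters left out ...]
:255,"dp":[0.0105,0.0125,0],"angular":[0,0,-6.9]},{"claw":255,"dp":[0.0095,0.0135,-0.0005],"angular":[0,0,-6.8]},{"claw":255,"dp":[0.007,0.015,0],"angular":[0,0,-6.8]}]
[{"claw":255,"dp":[0.0055,0.015,0],"angular":[0,0,-6.9]},{"claw":255,"dp":[0.004,0.0165,0],"angular":[-0.1,0,-6.8]},{"claw":255,"dp":[-0.003,0.0305,0],"angular":[0,0,0]},{"claw":255,"dp":[-0.0025,0.0305,0],"angular":[0,0,0]},{"claw":255,"dp":[-0.003,0.03,0],"angular":[0,0,0]},{"claw":255,"dp":[-0.003,0.0305,0],"angular":[0,0,0]},{"claw":255,"dp":[-0.0025,0.0305,0.0005],"angular":[0,0,0]},{"claw":255,"dp":[-0.003,0.0305,0],"angular":[0,0,0]}]
end [0.5365 0.4299 0.0898] yaw 173.82 now [ 0.5633 -0.3273  0.0165] t 6.35 gap 0.0231
```

Call:
play_rows(steps=[{"claw":255,"dp":[0,0,-0.0185],"angular":[0,0,0]},{"claw":255,"dp":[0,0,-0.0185],"angular":[0,0,0]},{"claw":255,"dp":[0,0,-0.018],"angular":[0,0,0]},{"claw":255,"dp":[0,0,-0.0185],"angular":[0,0,0]},{"claw":255,"dp":[-0.011,-0.034,0],"angular":[0,0,0]},{"claw":255,"dp":[-0.0105,-0.034,0],"angular":[0,0,0]},{"claw":255,"dp":[-0.011,-0.0345,0],"angular":[0,0,0]},{"claw":255,"dp":[-0.0105,-0.034,0],"angular":[0,0,0]}])

```text
clock: 7.02
tcp_pos: [0.5118, -0.1919, 0.0895]
orientation: [0.0, 1.0, 0.027, 0.0]
wrist_force: [-1.0, 1.0, 0.2]
finger_gap: 0.0232
```

Call:
play_rows(steps=[{"claw":255,"dp":[-0.011,-0.034,0],"angular":[0,0,0]},{"claw":255,"dp":[0.001,-0.0165,0],"angular":[0,0,-6.8]},{"claw":255,"dp":[0.0025,-0.016,0],"angular":[0,0,-6.9]},{"claw":255,"dp":[0.005,-0.0155,0],"angular":[0,0,-6.8]},{"claw":255,"dp":[0.0065,-0.015,0],"angular":[0,0,-6.8]},{"claw":255,"dp":[0.0085,-0.0145,0],"angular":[0,0,-6.8]},{"claw":255,"dp":[0.01,-0.013,0],"angular":[0,0,-6.9]},{"claw":255,"dp":[0.011,-0.012,0],"angular":[0,0,-6.8]}])

```text
clock: 7.68
tcp_pos: [0.4995, -0.0441, 0.0896]
orientation: [0.0, 0.902, 0.433, 0.0]
wrist_force: [-0.2, -0.2, -0.1]
finger_gap: 0.0232
```

Call:
play_rows(steps=[{"claw":255,"dp":[0.013,-0.01,0],"angular":[0,0,-6.8]},{"claw":255,"dp":[0.014,-0.009,0],"angular":[0,0,-6.8]},{"claw":255,"dp":[0.0145,-0.007,0],"angular":[0,0,-6.9]},{"claw":255,"dp":[0.0155,-0.005,0],"angular":[0,0,-6.8]},{"claw":255,"dp":[0.016,-0.0035,0],"angular":[0,0,-6.8]},{"claw":255,"dp":[0.0165,-0.0015,0],"angular":[0,0,-6.9]},{"claw":255,"dp":[0.0165,0.0005,0],"angular":[0,0,-6.8]},{"claw":255,"dp":[0.016,0.0025,0],"angular":[0,0,-6.8]}])

```text
clock: 8.35
tcp_pos: [0.4995, 0.0871, 0.0895]
orientation: [0.0, 0.603, 0.798, 0.0]
wrist_force: [0.2, -0.6, -1.3]
finger_gap: 0.0233
```

Call:
play_rows(steps=[{"claw":255,"dp":[0.016,0.0045,0],"angular":[0,0,-6.8]},{"claw":255,"dp":[0.015,0.006,0],"angular":[0,0,-6.9]},{"claw":255,"dp":[0.0145,0.008,0],"angular":[0,0,-6.8]},{"claw":255,"dp":[0.013,0.01,0],"angular":[0,0,-6.8]},{"claw":255,"dp":[0.012,0.011,0],"angular":[0,0,-6.8]},{"claw":255,"dp":[0.0105,0.0125,0],"angular":[0,0,-6.9]},{"claw":255,"dp":[0.0095,0.0135,0],"angular":[0,0,-6.8]},{"claw":255,"dp":[0.007,0.015,0],"angular":[0,0,-6.8]}])

```text
clock: 9.02
tcp_pos: [0.4997, 0.2184, 0.0895]
orientation: [0.0, 0.17, 0.985, 0.0]
wrist_force: [0.7, 0.4, -0.8]
finger_gap: 0.0232
```

Call:
play_rows(steps=[{"claw":255,"dp":[0.0055,0.015,0],"angular":[0,0,-6.9]},{"claw":255,"dp":[0.004,0.0165,0],"angular":[0,0,-6.8]},{"claw":255,"dp":[-0.003,0.0305,0],"angular":[0,0,0]},{"claw":255,"dp":[-0.0025,0.0305,0],"angular":[0,0,0]},{"claw":255,"dp":[-0.003,0.03,0],"angular":[0,0,0]},{"claw":255,"dp":[-0.003,0.0305,0],"angular":[0,0,0]},{"claw":255,"dp":[-0.0025,0.0305,0],"angular":[0,0,0]},{"claw":255,"dp":[-0.003,0.0305,0],"angular":[0,0,0]}])

```text
clock: 9.68
tcp_pos: [0.5362, 0.4317, 0.0894]
orientation: [0.0, 0.054, 0.999, 0.0]
wrist_force: [0.9, 1.4, -0.2]
finger_gap: 0.0229
```

```bash
python3 - <<'E'
from h import *
i,W=cloud('top'); 
i,W=cloud('top'); 
s=env.get_state();print(s['tcp_pos'],s['joint_pos'],s['finger_gap'],s['clock'])
plan.yaw0=174
plan([(.5365,.4298,.05,173.8,3,255),(.5365,.4298,.0155,173.8,5,255)])
i,W=wcloud(); cv2.imwrite('pics/w5.png',i[...,::-1]); 
E
```

```text
[0.53662442 0.43449432 0.08889128] [5.64094364e-01 6.05517899e-01 1.30288441e-01 1.09301516e+00
 9.33812939e-04 6.68149910e-01] 0.023272047604632713 9.7833
[{"claw":255,"dp":[0,-0.0015,0.013],"angular":[0,0,0]},{"claw":255,"dp":[0,-0.0015,0.013],"angular":[0.1,0.1,0.2]},{"claw":255,"dp":[-0.0005,-0.0015,0.013],"angular":[0,0,0]},{"claw":255,"dp":[0,0,0.007],"angular":[0,0,0]},{"claw":255,"dp":[0,0,0.007],"angular":[0,0,0]},{"claw":255,"dp":[0,0,0.0065],"angular":[0,0,0]},{"claw":255,"dp":[0,0,0.007],"angular":[0,0,0]},{"claw":255,"dp":[0,-0.0005,0.007],"angular":[0,0,0]}]
end [0.5366 0.4296 0.0154] yaw 173.84 now [0.5366 0.4345 0.0889] t 9.7833 gap 0.0233
```

View pics/w5.png

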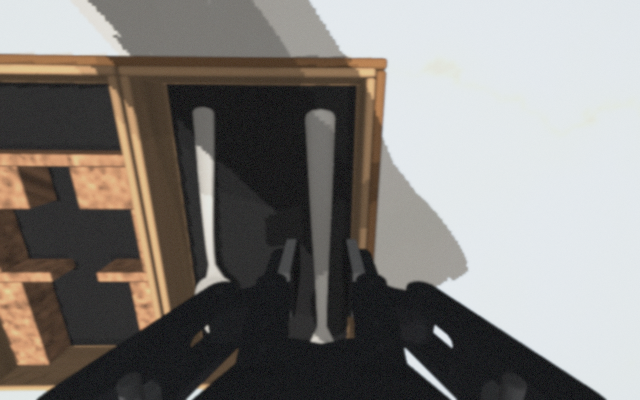

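Call:
play_rows(steps=[{"claw":255,"dp":[0,0,0.01],"angular":[0,0,0]},{"claw":255,"dp":[0,0,0.01],"angular":[0,0,0]},{"claw":255,"dp":[0,0,0.005],"angular":[0,0,0]},{"claw":255,"dp":[0,0,0],"angular":[0,0,0]},{"claw":255,"dp":[0,0,0],"angular":[0,0,0]},{"claw":255,"dp":[0,0,0],"angular":[0,0,0]},{"claw":255,"dp":[0,0,0],"angular":[0,0,0]},{"claw":255,"dp":[0,0,0],"angular":[0,0,0]}])

```text
clock: 10.5
tcp_pos: [0.5366, 0.4302, 0.0649]
orientation: [0.0, 0.054, 0.999, 0.0]
wrist_force: [0.5, -0.0, 0.1]
finger_gap: 0.0234
```

Call:
play_rows(steps=[{"claw":255,"dp":[0,0,0.009],"angular":[0,0,0]},{"claw":255,"dp":[0,0,0.009],"angular":[0,0,0]},{"claw":255,"dp":[0,0,0.009],"angular":[0,0,0]},{"claw":255,"dp":[0,0,0.008],"angular":[0,0,0]},{"claw":255,"dp":[0,0,0.006],"angular":[0,0,0]},{"claw":255,"dp":[0,0,0.004],"angular":[0,0,0]},{"claw":255,"dp":[0,0,0.003],"angular":[0,0,0]},{"claw":255,"dp":[0,0,0],"angular":[0,0,0]}])

```text
clock: 11.17
tcp_pos: [0.5355, 0.4298, 0.023]
orientation: [0.001, 0.054, 0.999, 0.0]
wrist_force: [-15.2, -9.8, 40.3]
finger_gap: 0.0231
```

Call:
play_rows(steps=[{"claw":255,"dp":[0,0,-0.006],"angular":[0,0,0]},{"claw":255,"dp":[0,0,-0.006],"angular":[0,0,0]},{"claw":255,"dp":[0,0,0],"angular":[0,0,0]},{"claw":255,"dp":[0,0,0],"angular":[0,0,0]},{"claw":255,"dp":[0,0,0],"angular":[0,0,0]},{"claw":255,"dp":[0,0,0],"angular":[0,0,0]},{"claw":255,"dp":[0,0,0],"angular":[0,0,0]},{"claw":255,"dp":[0,0,0],"angular":[0,0,0]}])

```text
clock: 11.83
tcp_pos: [0.5359, 0.43, 0.0274]
orientation: [-0.0, 0.054, 0.999, -0.0]
wrist_force: [0.1, 0.6, -0.0]
finger_gap: 0.0229
```

```bash
python3 - <<'E'
from h import *
s=env.get_state();print(s['tcp_pos'],s['wrist_force'],s['ft_torque'],s['finger_gap'],s['clock'])
i,W=wcloud(); cv2.imwrite('pics/w6.png',i[...,::-1]); np.savez('w6.npz',i=i,W=W)
j,V=cloud('scene'); np.savez('s6.npz',i=j,W=V)
a=cv2.resize(j[190:310,200:370,::-1],None,fx=3.5,fy=3.5,interpolation=cv2.INTER_CUBIC)
cv2.imwrite('pics/s6.png',a)
z=np.load('w3.npz')['W']; u=np.array([.9942,-.1078]);v=np.array([.1078,.9942])
for nm,c in [('sp',(.5496,.3932)),('pe',(.5341,.25)),('fk',(.5186,.1068))]:
    d=z[...,:2]-np.array(c); X=d@u;Y=d@v; k=(abs(X)<.06)&(Y>.0)&(Y<.02); print(nm,np.nanpercentile(z[k][:,2],[5,50,95]))
E
```

```text
[0.53587517 0.42995124 0.02739915] [ 0.08352942  0.55156232 -0.01324355] [ 0.03625305  0.03488913 -0.02212338] 0.02289909039032176 11.8333
sp [0.01141278 0.01286522 0.01426853]
pe [0.01133066 0.0128451  0.03222926]
fk [0.01161267 0.35621532 0.42266479]
```

View pics/w6.png

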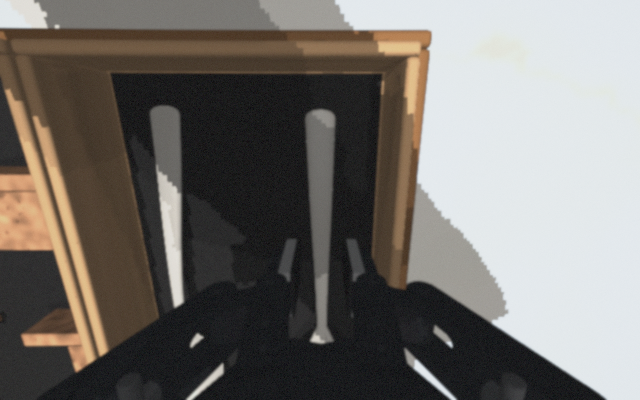

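View pics/s6.png

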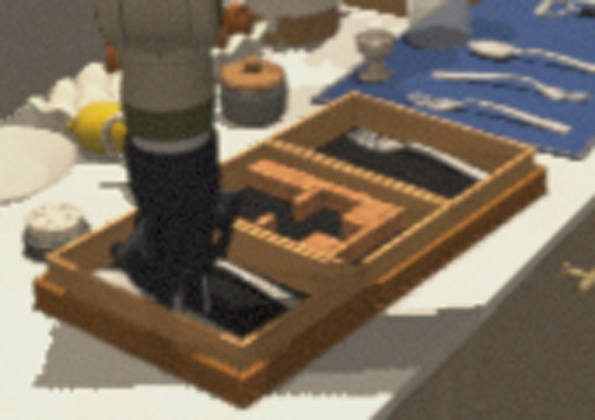

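Call:
play_rows(steps=[{"claw":255,"dp":[0,0,0.001],"angular":[0,0,0]},{"claw":255,"dp":[0,0,0.001],"angular":[0,0,0]},{"claw":255,"dp":[0,0,0.001],"angular":[0,0,0]},{"claw":255,"dp":[0,0,0],"angular":[0,0,0]},{"claw":255,"dp":[0,0,0],"angular":[0,0,0]},{"claw":255,"dp":[0,0,0],"angular":[0,0,0]},{"claw":255,"dp":[0,0,0],"angular":[0,0,0]},{"claw":255,"dp":[0,0,0],"angular":[0,0,0]}])

```text
clock: 12.6
tcp_pos: [0.5362, 0.4302, 0.0253]
orientation: [0.0, 0.054, 0.999, -0.0]
wrist_force: [-0.4, 0.3, -0.2]
finger_gap: 0.0236
```

```bash
cat > fit.py <<'E'
from h import *
from scipy.optimize import minimize
W=np.load('w3.npz')['W']; P=W.reshape(-1,3); P=P[~np.isnan(P[:,0])]
k=(P[:,2]>.0545)&(P[:,2]<.064)&(P[:,0]>.36)&(P[:,0]<.70)&(P[:,1]>0)&(P[:,1]<.50); Q=P[k]
m=np.zeros((400,560),np.uint8); m[((Q[:,0]-.34)*1000).astype(int),((Q[:,1]+.02)*1000).astype(int)]=1
m=cv2.morphologyEx(m,cv2.MORPH_CLOSE,np.ones((5,5))); n,l,st,c=cv2.connectedComponentsWithStats(m); kk=1+np.argmax(st[1:,4])
yy,xx=np.nonzero(l==kk); pts=np.stack([yy/1000+.3405,xx/1000-.0195],1)
print('rim z',np.median(Q[:,2]),len(pts))
def cost(v):
    a=v[2]; d=pts-v[:2]; X=d[:,0]*np.cos(a)+d[:,1]*np.sin(a); Y=-d[:,0]*np.sin(a)+d[:,1]*np.cos(a)
    e=np.minimum.reduce([abs(abs(X)-.1135),abs(abs(Y)-.2125),np.maximum(abs(abs(Y)-.072)-.006,0)])
    return np.minimum(e,.01).mean()
b=min((minimize(cost,[.535+dx,.25+dy,np.radians(a)],method='Nelder-Mead') for dx in(-.006,0,.006) for dy in(-.006,0,.006) for a in(-7,-5)),key=lambda r:r.fun)
print(b.x[:2],np.degrees(b.x[2]),b.fun)
E
python3 fit.py
```

```text
rim z 0.0591995940153458 24
[0.5589986  0.28017968] 0.0012852775118452353 6.492187803151805e-08
```

Call:
play_rows(steps=[{"claw":255,"dp":[0,0,0.0005],"angular":[0,0,0]},{"claw":255,"dp":[0,0,0.0005],"angular":[0,0,0]},{"claw":255,"dp":[0,0,0],"angular":[0,0,0]},{"claw":255,"dp":[0,0,0],"angular":[0,0,0]},{"claw":255,"dp":[0,0,0],"angular":[0,0,0]},{"claw":255,"dp":[0,0,0],"angular":[0,0,0]},{"claw":255,"dp":[0,0,0],"angular":[0,0,0]},{"claw":255,"dp":[0,0,0],"angular":[0,0,0]}])

```text
clock: 13.27
tcp_pos: [0.5362, 0.4302, 0.0242]
orientation: [0.0, 0.054, 0.999, -0.0]
wrist_force: [-0.3, -0.1, -0.5]
finger_gap: 0.0231
```

Call:
play_rows(steps=[{"claw":255,"dp":[0,0,0.0005],"angular":[0,0,0]},{"claw":180,"dp":[0,0,0],"angular":[0,0,0]},{"claw":170,"dp":[0,0,0],"angular":[0,0,0]},{"claw":160,"dp":[0,0,0],"angular":[0,0,0]},{"claw":160,"dp":[0,0,0],"angular":[0,0,0]},{"claw":160,"dp":[0,0,0],"angular":[0,0,0]},{"claw":160,"dp":[0,0,0],"angular":[0,0,0]},{"claw":160,"dp":[0,0,0],"angular":[0,0,0]}])

```text
clock: 13.93
tcp_pos: [0.5361, 0.43, 0.0237]
orientation: [-0.0, 0.054, 0.999, -0.0]
wrist_force: [0.3, -2.0, -0.1]
finger_gap: 0.0317
```

Call:
play_rows(steps=[{"claw":160,"dp":[0,0,-0.005],"angular":[0,0,0]},{"claw":160,"dp":[0,0,-0.01],"angular":[0,0,0]},{"claw":160,"dp":[0,0,-0.015],"angular":[0,0,0]},{"claw":160,"dp":[0,0,-0.02],"angular":[0,0,0]},{"claw":160,"dp":[0,0,-0.03],"angular":[0,0,0]},{"claw":160,"dp":[0,0,-0.03],"angular":[0,0,0]},{"claw":160,"dp":[0,0,0],"angular":[0,0,0]},{"claw":160,"dp":[0,0,0],"angular":[0,0,0]}])

```text
clock: 14.6
tcp_pos: [0.5379, 0.4315, 0.1379]
orientation: [0.003, 0.054, 0.999, 0.002]
wrist_force: [0.1, 0.0, -0.4]
finger_gap: 0.0322
```

```bash
python3 - <<'E'
from h import *
i,W=wcloud(); np.savez('w7.npz',i=i,W=W)
u=np.array([.9942,-.1078]);v=np.array([.1078,.9942]); d=W[...,:2]-np.array((.5496,.3932)); X=d@u;Y=d@v
hs=cv2.cvtColor(i,cv2.COLOR_RGB2HSV)
for nm,lo,hi in [('new',.01,.06),('in',-.062,-.025)]:
    k=(Y>lo)&(Y<hi)&(abs(X)<.105)&(hs[...,2]>90)&(W[...,2]<.04)
    t=X[k]; print(nm,k.sum(),'x',t.min().round(3),t.max().round(3),[(round(a,2),round(float(np.median(Y[k][abs(t-a)<.01])),4)) for a in (-.08,-.05,-.02,0,.02,.05,.08) if (abs(t-a)<.01).any()],np.percentile(W[k][:,2],[5,50,95]).round(3))
plan.yaw0=174
# fork F pick: mid (.518,-.081) ang 6.8
c,s=np.cos(np.radians(6.8)),np.sin(np.radians(6.8))
g=(.518-.015*c,-.081-.015*s); print(g)
plan([(g[0],g[1],.11,186.8,14,100)])
E
```

```text
new 3175 x -0.094 0.103 [(-0.08, 0.036), (-0.05, 0.0359), (-0.02, 0.0359), (0, 0.0367), (0.02, 0.0367), (0.05, 0.0367), (0.08, 0.0377)] [0.013 0.018 0.026]
in 2945 x -0.095 0.083 [(-0.08, -0.0417), (-0.05, -0.0425), (-0.02, -0.0429), (0, -0.0434), (0.02, -0.0442), (0.05, -0.0455), (0.08, -0.0508)] [0.013 0.018 0.026]
(np.float64(0.5031055173784019), np.float64(-0.08277605952459752))
[{"claw":100,"dp":[-0.0015,-0.0365,0.002],"angular":[0.1,0.1,-0.9]},{"claw":100,"dp":[-0.001,-0.037,0.0015],"angular":[0,0,-1]},{"claw":100,"dp":[-0.0005,-0.0365,0.002],"angular":[0,0,-0.9]},{"claw":100,"dp":[0.0005,-0.037,0.0015],"angular":[0,0,-0.9]},{"claw":100,"dp":[0.0005,-0.0365,0.002],"angular":[0,0,-0.9]},{"claw":100,"dp":[0.0015,-0.037,0.002],"angular":[0,0,-1]},{"claw":100,"dp":[0.002,-0.0365,0.0015],"angular":[0,0,-0.9]},{"claw":100,"dp":[0.003,-0.037,0.002],"angular":[0,0,-0.9]}]
[{"claw":100,"dp":[0.003,-0.0365,0.002],"angular":[0,0,-0.9]},{"claw":100,"dp":[0.004,-0.0365,0.0015],"angular":[0,0,-1]},{"claw":100,"dp":[0.004,-0.0365,0.002],"angular":[0,0,-0.9]},{"claw":100,"dp":[0.005,-0.0365,0.002],"angular":[0,0,-0.9]},{"claw":100,"dp":[0.0055,-0.0365,0.0015],"angular":[0,0,-0.9]},{"claw":100,"dp":[0.0065,-0.036,0.002],"angular":[0,0,-1]},{"claw":100,"dp":[0,0,0],"angular":[0,0,0]},{"claw":100,"dp":[0,0,0],"angular":[0,0,0]}]
end [ 0.5029 -0.0828  0.11  ] yaw 186.82 now [0.5368 0.4307 0.1356] t 14.65 gap 0.0311
```

Call:
play_rows(steps=[{"claw":100,"dp":[-0.0015,-0.0365,0.002],"angular":[0,0,-0.9]},{"claw":100,"dp":[-0.001,-0.037,0.0015],"angular":[0,0,-1]},{"claw":100,"dp":[-0.0005,-0.0365,0.002],"angular":[0,0,-0.9]},{"claw":100,"dp":[0.0005,-0.037,0.0015],"angular":[0,0,-0.9]},{"claw":100,"dp":[0.0005,-0.0365,0.002],"angular":[0,0,-0.9]},{"claw":100,"dp":[0.0015,-0.037,0.002],"angular":[0,0,-1]},{"claw":100,"dp":[0.002,-0.0365,0.0015],"angular":[0,0,-0.9]},{"claw":100,"dp":[0.003,-0.037,0.002],"angular":[0,0,-0.9]}])

```text
clock: 15.32
tcp_pos: [0.5152, 0.135, 0.1181]
orientation: [-0.001, -0.011, 1.0, -0.0]
wrist_force: [2.0, -1.2, -0.0]
finger_gap: 0.0518
```

Call:
play_rows(steps=[{"claw":100,"dp":[0.003,-0.0365,0.002],"angular":[0,0,-0.9]},{"claw":100,"dp":[0.004,-0.0365,0.0015],"angular":[0,0,-1]},{"claw":100,"dp":[0.004,-0.0365,0.002],"angular":[0,0,-0.9]},{"claw":100,"dp":[0.005,-0.0365,0.002],"angular":[0,0,-0.9]},{"claw":100,"dp":[0.0055,-0.0365,0.0015],"angular":[0,0,-0.9]},{"claw":100,"dp":[0.0065,-0.036,0.002],"angular":[0,0,-1]},{"claw":100,"dp":[0,0,0],"angular":[0,0,0]},{"claw":100,"dp":[0,0,0],"angular":[0,0,0]}])

```text
clock: 15.98
tcp_pos: [0.501, -0.0849, 0.1072]
orientation: [-0.001, -0.057, 0.998, 0.001]
wrist_force: [0.5, 0.3, 0.0]
finger_gap: 0.052
```

Call:
play_rows(steps=[{"claw":100,"dp":[0,0,0.015],"angular":[0,0,0]},{"claw":100,"dp":[0,0,0.015],"angular":[0,0,0]},{"claw":100,"dp":[0,0,0.015],"angular":[0,0,0]},{"claw":100,"dp":[0,0,0.015],"angular":[0,0,0]},{"claw":100,"dp":[0,0,0],"angular":[0,0,0]},{"claw":100,"dp":[0,0,0],"angular":[0,0,0]},{"claw":100,"dp":[0,0,0],"angular":[0,0,0]},{"claw":100,"dp":[0,0,0],"angular":[0,0,0]}])

```text
clock: 16.65
tcp_pos: [0.5028, -0.083, 0.0492]
orientation: [0.001, -0.06, 0.998, -0.0]
wrist_force: [-0.9, 0.2, 0.8]
finger_gap: 0.052
```

```bash
python3 - <<'E'
from h import *
s=env.get_state();print(s['tcp_pos'],s['joint_pos'][[0,5]])
i,W=wcloud(); np.savez('w8.npz',i=i,W=W); cv2.imwrite('pics/w8.png',i[...,::-1])
E
```

```text
[ 0.50284826 -0.08300241  0.04918459] [-0.32123303 -0.44099743]
```

View pics/w8.png

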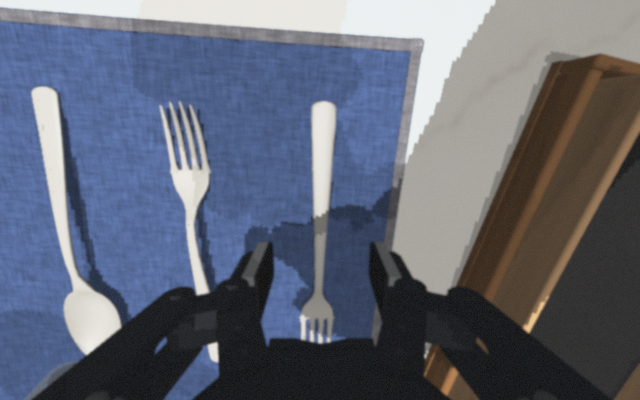

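The fork handle is centred between the fingers at (322,200). I'll descend and grip.

Call:
play_rows(steps=[{"claw":100,"dp":[0,0,0.01],"angular":[0,0,0]},{"claw":100,"dp":[0,0,0.01],"angular":[0,0,0]},{"claw":100,"dp":[0,0,0.008],"angular":[0,0,0]},{"claw":100,"dp":[0,0,0.006],"angular":[0,0,0]},{"claw":100,"dp":[0,0,0],"angular":[0,0,0]},{"claw":100,"dp":[0,0,0],"angular":[0,0,0]},{"claw":255,"dp":[0,0,0],"angular":[0,0,0]},{"claw":255,"dp":[0,0,0],"angular":[0,0,0]}])

```text
clock: 17.37
tcp_pos: [0.5025, -0.0835, 0.0146]
orientation: [0.0, -0.059, 0.998, -0.0]
wrist_force: [-0.8, -0.3, -0.2]
finger_gap: 0.0283
```

Call:
play_rows(steps=[{"claw":255,"dp":[0,0,0],"angular":[0,0,0]},{"claw":255,"dp":[0,0,0],"angular":[0,0,0]},{"claw":255,"dp":[0,0,0],"angular":[0,0,0]},{"claw":255,"dp":[0,0,0],"angular":[0,0,0]},{"claw":255,"dp":[0,0,0],"angular":[0,0,0]},{"claw":255,"dp":[0,0,0],"angular":[0,0,0]},{"claw":255,"dp":[0,0,0],"angular":[0,0,0]},{"claw":255,"dp":[0,0,0],"angular":[0,0,0]}])

```text
clock: 18.03
tcp_pos: [0.5026, -0.0835, 0.0148]
orientation: [0.001, -0.059, 0.998, -0.0]
wrist_force: [-0.4, 0.9, 6.0]
finger_gap: 0.0175
```

```bash
python3 - <<'E'
from h import *
u=np.array([.9942,-.1078]);v=np.array([.1078,.9942]); fb=np.array((.5186,.1068))
s=env.get_state(); print(s['wrist_force'])
c,sn=np.cos(np.radians(6.8)),np.sin(np.radians(6.8))
off=(s['tcp_pos'][:2]-np.array([.518,-.081]))@np.array([c,sn]); print('off',off)
g=fb+.036*v+off*u; print(g)
p=s['tcp_pos']; plan.yaw0=187
plan([(p[0],p[1],.09,186.8,4,255),(g[0],g[1],.09,173.8,8,255)])
E
```

```text
[-0.39919008  0.8932214   5.9663761 ]
off -0.015587947458123695
[0.50698326 0.14427158]
[{"claw":255,"dp":[0,0,-0.019],"angular":[0,0,0]},{"claw":255,"dp":[0,0,-0.0185],"angular":[0,0,0]},{"claw":255,"dp":[0,0,-0.019],"angular":[0,0,0]},{"claw":255,"dp":[0,0,-0.0185],"angular":[0,0,0]},{"claw":255,"dp":[-0.004,0.028,0],"angular":[0,0.1,1.6]},{"claw":255,"dp":[-0.003,0.0285,0],"angular":[0,0,1.7]},{"claw":255,"dp":[-0.0025,0.0285,0],"angular":[0,0,1.6]},{"claw":255,"dp":[-0.0015,0.0285,0],"angular":[0,0,1.6]}]
[{"claw":255,"dp":[-0.0005,0.0285,0],"angular":[0,0,1.6]},{"claw":255,"dp":[0,0.028,-0.0005],"angular":[0,0,1.7]},{"claw":255,"dp":[0.001,0.0285,0],"angular":[0,0,1.6]},{"claw":255,"dp":[0.0015,0.0285,0],"angular":[0,0,1.6]},{"claw":255,"dp":[0,0,0],"angular":[0,0,0]},{"claw":255,"dp":[0,0,0],"angular":[0,0,0]},{"claw":255,"dp":[0,0,0],"angular":[0,0,0]},{"claw":255,"dp":[0,0,0],"angular":[0,0,0]}]
end [0.5071 0.1441 0.0902] yaw 173.82 now [ 0.5026 -0.0835  0.0148] t 18.0333 gap 0.0175
```

Call:
play_rows(steps=[{"claw":255,"dp":[0,0,-0.019],"angular":[0,0,0]},{"claw":255,"dp":[0,0,-0.0185],"angular":[0,0,0]},{"claw":255,"dp":[0,0,-0.019],"angular":[0,0,0]},{"claw":255,"dp":[0,0,-0.0185],"angular":[0,0,0]},{"claw":255,"dp":[-0.004,0.028,0],"angular":[0,0,1.6]},{"claw":255,"dp":[-0.003,0.0285,0],"angular":[0,0,1.7]},{"claw":255,"dp":[-0.0025,0.0285,0],"angular":[0,0,1.6]},{"claw":255,"dp":[-0.0015,0.0285,0],"angular":[0,0,1.6]}])

```text
clock: 18.7
tcp_pos: [0.504, 0.0316, 0.089]
orientation: [-0.0, -0.002, 1.0, -0.0]
wrist_force: [1.5, 0.3, -0.5]
finger_gap: 0.0164
```

Call:
play_rows(steps=[{"claw":255,"dp":[-0.0005,0.0285,0],"angular":[0,0,1.6]},{"claw":255,"dp":[0,0.028,0],"angular":[0,0,1.7]},{"claw":255,"dp":[0.001,0.0285,0],"angular":[0,0,1.6]},{"claw":255,"dp":[0.0015,0.0285,0],"angular":[0,0,1.6]},{"claw":255,"dp":[0,0,0],"angular":[0,0,0]},{"claw":255,"dp":[0,0,0],"angular":[0,0,0]},{"claw":255,"dp":[0,0,0],"angular":[0,0,0]},{"claw":255,"dp":[0,0,0.005],"angular":[0,0,0]}])

```text
clock: 19.37
tcp_pos: [0.5072, 0.1434, 0.0846]
orientation: [0.0, 0.054, 0.999, -0.0]
wrist_force: [-0.1, 0.3, -0.7]
finger_gap: 0.0159
```

Call:
play_rows(steps=[{"claw":255,"dp":[0,0,0.01],"angular":[0,0,0]},{"claw":255,"dp":[0,0,0.01],"angular":[0,0,0]},{"claw":255,"dp":[0,0,0.01],"angular":[0,0,0]},{"claw":255,"dp":[0,0,0.005],"angular":[0,0,0]},{"claw":255,"dp":[0,0,0],"angular":[0,0,0]},{"claw":255,"dp":[0,0,0],"angular":[0,0,0]},{"claw":255,"dp":[0,0,0],"angular":[0,0,0]},{"claw":255,"dp":[0,0,0],"angular":[0,0,0]}])

```text
clock: 20.03
tcp_pos: [0.5072, 0.1443, 0.0497]
orientation: [0.0, 0.054, 0.999, 0.0]
wrist_force: [-0.9, 0.6, -0.5]
finger_gap: 0.0162
```

Call:
play_rows(steps=[{"claw":255,"dp":[0,0,0.007],"angular":[0,0,0]},{"claw":255,"dp":[0,0,0.007],"angular":[0,0,0]},{"claw":255,"dp":[0,0,0.006],"angular":[0,0,0]},{"claw":255,"dp":[0,0,0.003],"angular":[0,0,0]},{"claw":255,"dp":[0,0,0.0015],"angular":[0,0,0]},{"claw":255,"dp":[0,0,0],"angular":[0,0,0]},{"claw":255,"dp":[0,0,0],"angular":[0,0,0]},{"claw":255,"dp":[0,0,0],"angular":[0,0,0]}])

```text
clock: 20.7
tcp_pos: [0.5069, 0.1443, 0.0249]
orientation: [0.0, 0.054, 0.999, -0.0]
wrist_force: [0.9, 1.5, -0.5]
finger_gap: 0.0162
```

Call:
play_rows(steps=[{"claw":255,"dp":[0,0,0.0005],"angular":[0,0,0]},{"claw":255,"dp":[0,0,0.0005],"angular":[0,0,0]},{"claw":255,"dp":[0,0,0],"angular":[0,0,0]},{"claw":195,"dp":[0,0,0],"angular":[0,0,0]},{"claw":180,"dp":[0,0,0],"angular":[0,0,0]},{"claw":170,"dp":[0,0,0],"angular":[0,0,0]},{"claw":170,"dp":[0,0,0],"angular":[0,0,0]},{"claw":170,"dp":[0,0,0],"angular":[0,0,0]}])

```text
clock: 21.37
tcp_pos: [0.5067, 0.1442, 0.0238]
orientation: [0.0, 0.054, 0.999, -0.0]
wrist_force: [0.2, 0.9, 0.6]
finger_gap: 0.0285
```

Call:
play_rows(steps=[{"claw":170,"dp":[0,0,-0.005],"angular":[0,0,0]},{"claw":170,"dp":[0,0,-0.01],"angular":[0,0,0]},{"claw":170,"dp":[0,0,-0.015],"angular":[0,0,0]},{"claw":170,"dp":[0,0,-0.02],"angular":[0,0,0]},{"claw":170,"dp":[0,0,-0.03],"angular":[0,0,0]},{"claw":170,"dp":[0,0,-0.03],"angular":[0,0,0]},{"claw":170,"dp":[0,0,0],"angular":[0,0,0]},{"claw":170,"dp":[0,0,0],"angular":[0,0,0]}])

```text
clock: 22.03
tcp_pos: [0.5086, 0.1445, 0.1368]
orientation: [0.003, 0.054, 0.999, 0.0]
wrist_force: [0.1, 0.9, -0.0]
finger_gap: 0.0284
```

```bash
cat >> h.py <<'E'
U=np.array([.9942,-.1078]);V=np.array([.1078,.9942]); BIN=dict(sp=np.array((.5496,.3932)),pe=np.array((.5341,.25)),fk=np.array((.5186,.1068)))
def inbin(i,W,b,lo,hi,thr=90):
    d=W[...,:2]-BIN[b]; X=d@U;Y=d@V; hs=cv2.cvtColor(i,cv2.COLOR_RGB2HSV)
    k=(Y>lo)&(Y<hi)&(abs(X)<.107)&(hs[...,2]>thr)&(W[...,2]<.04)
    t=X[k]; print(b,lo,hi,k.sum(),'x',t.min().round(3),t.max().round(3),[(round(a,2),round(float(np.median(Y[k][abs(t-a)<.01])),4)) for a in (-.08,-.05,-.02,0,.02,.05,.08) if (abs(t-a)<.01).any()],np.percentile(W[k][:,2],[5,50,95]).round(3))
E
python3 - <<'E'
from h import *
i,W=wcloud(); np.savez('w9.npz',i=i,W=W)
inbin(i,W,'fk',.012,.06); inbin(i,W,'fk',-.062,-.025)
plan.yaw0=174
plan([(.5126,-.244,.06,185.6,11,100)])
E
```

```text
fk 0.012 0.06 2812 x -0.097 0.101 [(-0.08, 0.037), (-0.05, 0.037), (-0.02, 0.037), (0, 0.0379), (0.02, 0.037), (0.05, 0.0369), (0.08, 0.0359)] [0.012 0.016 0.026]
fk -0.062 -0.025 2768 x -0.096 0.088 [(-0.08, -0.0473), (-0.05, -0.0472), (-0.02, -0.047), (0, -0.0475), (0.02, -0.0476), (0.05, -0.0475), (0.08, -0.0486)] [0.012 0.016 0.026]
[{"claw":100,"dp":[-0.0045,-0.035,0.007],"angular":[0,0.1,-1.1]},{"claw":100,"dp":[-0.0035,-0.035,0.0065],"angular":[0,0,-1]},{"claw":100,"dp":[-0.003,-0.0355,0.007],"angular":[0,0,-1.1]},{"claw":100,"dp":[-0.002,-0.035,0.007],"angular":[0,0,-1.1]},{"claw":100,"dp":[-0.002,-0.0355,0.0065],"angular":[0,0,-1.1]},{"claw":100,"dp":[-0.0005,-0.035,0.007],"angular":[0,0,-1]},{"claw":100,"dp":[-0.0005,-0.0355,0.0065],"angular":[0,0,-1.1]},{"claw":100,"dp":[0.0005,-0.0355,0.007],"angular":[0,0,-1.1]}]
[{"claw":100,"dp":[0.001,-0.035,0.007],"angular":[0,0,-1]},{"claw":100,"dp":[0.0015,-0.0355,0.0065],"angular":[0,0,-1.1]},{"claw":100,"dp":[0.0025,-0.035,0.007],"angular":[0,0,-1.1]},{"claw":100,"dp":[0,0,0],"angular":[0,0,0]},{"claw":100,"dp":[0,0,0],"angular":[0,0,0]},{"claw":100,"dp":[0,0,0],"angular":[0,0,0]},{"claw":100,"dp":[0,0,0],"angular":[0,0,0]},{"claw":100,"dp":[0,0,0],"angular":[0,0,0]}]
end [ 0.5123 -0.2439  0.06  ] yaw 185.62 now [0.5074 0.1444 0.1351] t 22.0833 gap 0.0283
```

Call:
play_rows(steps=[{"claw":100,"dp":[-0.0045,-0.035,0.007],"angular":[0,0,-1.1]},{"claw":100,"dp":[-0.0035,-0.035,0.0065],"angular":[0,0,-1]},{"claw":100,"dp":[-0.003,-0.0355,0.007],"angular":[0,0,-1.1]},{"claw":100,"dp":[-0.002,-0.035,0.007],"angular":[0,0,-1.1]},{"claw":100,"dp":[-0.002,-0.0355,0.0065],"angular":[0,0,-1.1]},{"claw":100,"dp":[-0.0005,-0.035,0.007],"angular":[0,0,-1]},{"claw":100,"dp":[-0.0005,-0.0355,0.0065],"angular":[0,0,-1.1]},{"claw":100,"dp":[0.0005,-0.0355,0.007],"angular":[0,0,-1.1]}])

```text
clock: 22.75
tcp_pos: [0.5089, -0.1397, 0.0778]
orientation: [-0.001, -0.022, 1.0, 0.001]
wrist_force: [0.6, 0.6, 0.7]
finger_gap: 0.0519
```

Call:
play_rows(steps=[{"claw":100,"dp":[0.001,-0.035,0.007],"angular":[0,0,-1]},{"claw":100,"dp":[0.0015,-0.0355,0.0065],"angular":[0,0,-1.1]},{"claw":100,"dp":[0.0025,-0.035,0.007],"angular":[0,0,-1.1]},{"claw":100,"dp":[0,0,0],"angular":[0,0,0]},{"claw":100,"dp":[0,0,0],"angular":[0,0,0]},{"claw":100,"dp":[0,0,0],"angular":[0,0,0]},{"claw":100,"dp":[0,0,0],"angular":[0,0,0]},{"claw":100,"dp":[0,0,0],"angular":[0,0,0]}])

```text
clock: 23.42
tcp_pos: [0.5114, -0.2425, 0.0587]
orientation: [-0.0, -0.05, 0.999, 0.0]
wrist_force: [-0.3, 0.6, 0.2]
finger_gap: 0.0518
```

```bash
python3 - <<'E'
from h import *
s=env.get_state();print(s['tcp_pos'],s['joint_pos'][[0,5]])
i,W=wcloud(); np.savez('w10.npz',i=i,W=W)
hs=cv2.cvtColor(i,cv2.COLOR_RGB2HSV)
k=(hs[...,1]<90)&(hs[...,2]>100)&(W[...,2]<.03)&(abs(W[...,1]+.244)<.03)&(abs(W[...,0]-.5)<.13)
P=W[k]
for a in np.arange(.43,.55,.015):
    q=P[abs(P[:,0]-a)<.004]
    if len(q): print(round(a,3),len(q),np.round([np.median(q[:,1]),q[:,1].min(),q[:,1].max()],4))
print(P[:,0].min())
E
```

```text
[ 0.51143789 -0.24254219  0.05873539] [-0.58467727 -0.68438802]
0.43 20 [-0.2504 -0.2535 -0.246 ]
0.445 330 [-0.2503 -0.2586 -0.2424]
0.46 287 [-0.2487 -0.2567 -0.2412]
0.475 250 [-0.2472 -0.2548 -0.2401]
0.49 223 [-0.2456 -0.2521 -0.2389]
0.505 136 [-0.2443 -0.25   -0.2395]
0.52 119 [-0.2423 -0.2462 -0.2381]
0.535 94 [-0.2402 -0.2434 -0.2371]
0.55 72 [-0.2392 -0.2421 -0.2357]
0.3703811679765058
```

Call:
play_rows(steps=[{"claw":100,"dp":[0,-0.001,0.012],"angular":[0,0,0]},{"claw":100,"dp":[0,0,0.012],"angular":[0,0,0]},{"claw":100,"dp":[0,0,0.01],"angular":[0,0,0]},{"claw":100,"dp":[0,0,0.008],"angular":[0,0,0]},{"claw":100,"dp":[0,0,0],"angular":[0,0,0]},{"claw":100,"dp":[0,0,0],"angular":[0,0,0]},{"claw":255,"dp":[0,0,0],"angular":[0,0,0]},{"claw":255,"dp":[0,0,0],"angular":[0,0,0]}])

```text
clock: 24.13
tcp_pos: [0.5122, -0.2453, 0.0174]
orientation: [0.0, -0.049, 0.999, -0.0]
wrist_force: [-0.6, 0.9, 0.8]
finger_gap: 0.0286
```

Call:
play_rows(steps=[{"claw":255,"dp":[0,0,0],"angular":[0,0,0]},{"claw":255,"dp":[0,0,0],"angular":[0,0,0]},{"claw":255,"dp":[0,0,0],"angular":[0,0,0]},{"claw":255,"dp":[0,0,0],"angular":[0,0,0]},{"claw":255,"dp":[0,0,0],"angular":[0,0,0]},{"claw":255,"dp":[0,0,0],"angular":[0,0,0]},{"claw":255,"dp":[0,0,0],"angular":[0,0,0]},{"claw":255,"dp":[0,0,0],"angular":[0,0,0]}])

```text
clock: 24.8
tcp_pos: [0.5123, -0.2455, 0.0177]
orientation: [0.001, -0.049, 0.999, -0.001]
wrist_force: [-0.2, 0.6, 5.4]
finger_gap: 0.0239
```

```bash
python3 - <<'E'
from h import *
s=env.get_state(); p=s['tcp_pos']; print(s['wrist_force'])
a=np.radians(5.6); off=(p[:2]-np.array([.527,-.2425]))@np.array([np.cos(a),np.sin(a)]); print('off',off)
g=BIN['sp']-.0045*V+off*U; print(g)
plan.yaw0=186
plan([(p[0],p[1],.09,185.6,4,255),(g[0],g[1],.09,173.8,19,255)])
E
```

```text
[-0.24026912  0.57027669  5.37125918]
off -0.014942946740518942
[0.53425862 0.39033695]
[{"claw":255,"dp":[0,0,-0.018],"angular":[0,0,0]},{"claw":255,"dp":[0,0,-0.018],"angular":[0,0,0]},{"claw":255,"dp":[0,0,-0.018],"angular":[0,0,0]},{"claw":255,"dp":[0,0,-0.0185],"angular":[0,0,0]},{"claw":255,"dp":[-0.0045,0.033,0],"angular":[-0.1,0.1,0.6]},{"claw":255,"dp":[-0.004,0.0335,0],"angular":[0,0,0.6]},{"claw":255,"dp":[-0.0035,0.033,0],"angular":[0,0,0.7]},{"claw":255,"dp":[-0.0035,0.0335,0],"angular":[0,0,0.6]}]
[{"claw":255,"dp":[-0.003,0.0335,0],"angular":[0,0,0.6]},{"claw":255,"dp":[-0.0025,0.033,0],"angular":[0,0,0.6]},{"claw":255,"dp":[-0.0025,0.0335,0],"angular":[0,0,0.7]},{"claw":255,"dp":[-0.002,0.0335,0],"angular":[0,0,0.6]},{"claw":255,"dp":[-0.0015,0.0335,0],"angular":[0,0,0.6]},{"claw":255,"dp":[-0.001,0.0335,0.0005],"angular":[0,0,0.6]},{"claw":255,"dp":[-0.001,0.0335,0],"angular":[0,0,0.6]},{"claw":255,"dp":[-0.0005,0.0335,0],"angular":[0,0,0.7]}]
[{"claw":255,"dp":[0,0.0335,0],"angular":[0,0,0.6]},{"claw":255,"dp":[0.0005,0.0335,0],"angular":[0,0,0.6]},{"claw":255,"dp":[0.0005,0.0335,0],"angular":[0,0,0.6]},{"claw":255,"dp":[0.001,0.0335,0],"angular":[0,0,0.6]},{"claw":255,"dp":[0.0015,0.0335,0],"angular":[0,0,0.7]},{"claw":255,"dp":[0.0015,0.033,0],"angular":[0,0,0.6]},{"claw":255,"dp":[0.0025,0.0335,0],"angular":[0,0,0.6]},{"claw":255,"dp":[0,0,0],"angular":[0,0,0]}]
end [0.534  0.3902 0.09  ] yaw 173.81 now [ 0.5123 -0.2455  0.0177] t 24.8 gap 0.0239
```

Call:
play_rows(steps=[{"claw":255,"dp":[0,0,-0.018],"angular":[0,0,0]},{"claw":255,"dp":[0,0,-0.018],"angular":[0,0,0]},{"claw":255,"dp":[0,0,-0.018],"angular":[0,0,0]},{"claw":255,"dp":[0,0,-0.0185],"angular":[0,0,0]},{"claw":255,"dp":[-0.0045,0.033,0],"angular":[0,0,0.6]},{"claw":255,"dp":[-0.004,0.0335,0],"angular":[0,0,0.6]},{"claw":255,"dp":[-0.0035,0.033,0],"angular":[0,0,0.7]},{"claw":255,"dp":[-0.0035,0.0335,0],"angular":[0,0,0.6]}])

```text
clock: 25.47
tcp_pos: [0.5159, -0.1102, 0.0893]
orientation: [-0.0, -0.026, 1.0, -0.0]
wrist_force: [0.2, 0.5, -1.3]
finger_gap: 0.0235
```

Call:
play_rows(steps=[{"claw":255,"dp":[-0.003,0.0335,0],"angular":[0,0,0.6]},{"claw":255,"dp":[-0.0025,0.033,0],"angular":[0,0,0.6]},{"claw":255,"dp":[-0.0025,0.0335,0],"angular":[0,0,0.7]},{"claw":255,"dp":[-0.002,0.0335,0],"angular":[0,0,0.6]},{"claw":255,"dp":[-0.0015,0.0335,0],"angular":[0,0,0.6]},{"claw":255,"dp":[-0.001,0.0335,0],"angular":[0,0,0.6]},{"claw":255,"dp":[-0.001,0.0335,0],"angular":[0,0,0.6]},{"claw":255,"dp":[-0.0005,0.0335,0],"angular":[0,0,0.7]}])

```text
clock: 26.13
tcp_pos: [0.5255, 0.1581, 0.0891]
orientation: [-0.0, 0.017, 1.0, -0.0]
wrist_force: [-0.1, -0.3, -1.3]
finger_gap: 0.0234
```

Call:
play_rows(steps=[{"claw":255,"dp":[0,0.0335,0],"angular":[0,0,0.6]},{"claw":255,"dp":[0.0005,0.0335,0],"angular":[0,0,0.6]},{"claw":255,"dp":[0.0005,0.0335,0],"angular":[0,0,0.6]},{"claw":255,"dp":[0.001,0.0335,0],"angular":[0,0,0.6]},{"claw":255,"dp":[0.0015,0.0335,0],"angular":[0,0,0.7]},{"claw":255,"dp":[0.0015,0.033,0],"angular":[0,0,0.6]},{"claw":255,"dp":[0.0025,0.0335,0],"angular":[0,0,0.6]},{"claw":255,"dp":[0,0,0],"angular":[0,0,0]}])

```text
clock: 26.8
tcp_pos: [0.5331, 0.3963, 0.0888]
orientation: [0.0, 0.052, 0.999, 0.001]
wrist_force: [-0.1, 0.4, -0.2]
finger_gap: 0.0234
```

Call:
play_rows(steps=[{"claw":255,"dp":[0,0,0],"angular":[0,0,0]},{"claw":255,"dp":[0,0,0],"angular":[0,0,0]},{"claw":255,"dp":[0,0,0.01],"angular":[0,0,0]},{"claw":255,"dp":[0,0,0.01],"angular":[0,0,0]},{"claw":255,"dp":[0,0,0],"angular":[0,0,0]},{"claw":255,"dp":[0,0,0],"angular":[0,0,0]},{"claw":255,"dp":[0,0,0],"angular":[0,0,0]},{"claw":255,"dp":[0,0,0],"angular":[0,0,0]}])

```text
clock: 27.47
tcp_pos: [0.5338, 0.3903, 0.0695]
orientation: [0.0, 0.054, 0.999, 0.0]
wrist_force: [-0.4, 0.1, 0.1]
finger_gap: 0.023
```

```bash
python3 - <<'E'
from h import *
s=env.get_state();p=s['tcp_pos'];d=p[:2]-BIN['sp'];print(p,s['finger_gap'],'bin',d@U,d@V)
i,W=wcloud(); np.savez('w11.npz',i=i,W=W); cv2.imwrite('pics/w11.png',i[...,::-1])
E
```

```text
[0.53379376 0.39028478 0.06951933] 0.02298177565118932 bin -0.01540030295179697 -0.004602225823058841
```

View pics/w11.png

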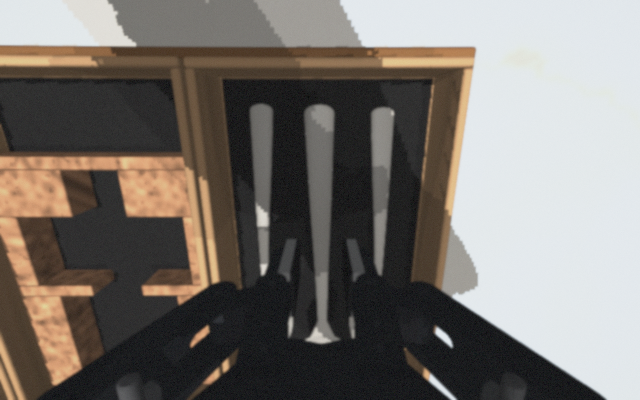

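The spoon is held level (320,200) between the two spoons already in the bin, at (262) and (382). I'll lower it.

Call:
play_rows(steps=[{"claw":255,"dp":[0,0,0.01],"angular":[0,0,0]},{"claw":255,"dp":[0,0,0.01],"angular":[0,0,0]},{"claw":255,"dp":[0,0,0.01],"angular":[0,0,0]},{"claw":255,"dp":[0,0,0.007],"angular":[0,0,0]},{"claw":255,"dp":[0,0,0.004],"angular":[0,0,0]},{"claw":255,"dp":[0,0,0.002],"angular":[0,0,0]},{"claw":255,"dp":[0,0,0],"angular":[0,0,0]},{"claw":255,"dp":[0,0,0],"angular":[0,0,0]}])

```text
clock: 28.18
tcp_pos: [0.5337, 0.3907, 0.0263]
orientation: [0.0, 0.054, 0.999, 0.0]
wrist_force: [0.7, 0.3, -1.0]
finger_gap: 0.023
```

Call:
play_rows(steps=[{"claw":255,"dp":[0,0,0.001],"angular":[0,0,0]},{"claw":255,"dp":[0,0,0.0005],"angular":[0,0,0]},{"claw":255,"dp":[0,0,0],"angular":[0,0,0]},{"claw":180,"dp":[0,0,0],"angular":[0,0,0]},{"claw":170,"dp":[0,0,0],"angular":[0,0,0]},{"claw":160,"dp":[0,0,0],"angular":[0,0,0]},{"claw":160,"dp":[0,0,0],"angular":[0,0,0]},{"claw":160,"dp":[0,0,0],"angular":[0,0,0]}])

```text
clock: 28.85
tcp_pos: [0.5335, 0.3906, 0.0248]
orientation: [0.0, 0.054, 0.999, -0.0]
wrist_force: [0.9, 0.6, 0.1]
finger_gap: 0.0316
```

Call:
play_rows(steps=[{"claw":160,"dp":[0,0,-0.005],"angular":[0,0,0]},{"claw":160,"dp":[0,0,-0.01],"angular":[0,0,0]},{"claw":160,"dp":[0,0,-0.015],"angular":[0,0,0]},{"claw":160,"dp":[0,0,-0.02],"angular":[0,0,0]},{"claw":160,"dp":[0,0,-0.03],"angular":[0,0,0]},{"claw":160,"dp":[0,0,-0.03],"angular":[0,0,0]},{"claw":160,"dp":[0,0,0],"angular":[0,0,0]},{"claw":160,"dp":[0,0,0],"angular":[0,0,0]}])

```text
clock: 29.52
tcp_pos: [0.5353, 0.3916, 0.1386]
orientation: [0.003, 0.054, 0.999, 0.002]
wrist_force: [0.2, -0.1, -0.2]
finger_gap: 0.0316
```

```bash
python3 - <<'E'
from h import *
i,W=wcloud(); np.savez('w12.npz',i=i,W=W)
inbin(i,W,'sp',.016,.06); inbin(i,W,'sp',-.023,.014); inbin(i,W,'sp',-.062,-.027)
# peeler grasp: handle line from earlier points, blade centre; refine from w4
z=np.load('w4.npz');Wz=z['W'];hs=cv2.cvtColor(z['i'],cv2.COLOR_RGB2HSV)
m=np.zeros(hs.shape[:2],bool); m[214:275,400:422]=True
k=m&(hs[...,2]<70)&(Wz[...,2]<.03); P=Wz[k]; 
for a in np.arange(.50,.56,.01):
    q=P[abs(P[:,0]-a)<.004]
    if len(q)>5: print('h',round(a,2),len(q),np.round([q[:,1].min(),q[:,1].max(),np.median(q[:,2])],4))
m[:]=False; m[140:215,370:450]=True; k=m&(hs[...,1]<90)&(hs[...,2]>110)&(Wz[...,2]<.02); P=Wz[k]; r=cv2.minAreaRect((P[:,:2]*1000).astype(np.float32)); print(r,np.round(P.min(0),4),np.round(P.max(0),4))
plan.yaw0=174
plan([(.503,-.4165,.07,188,23,80)])
E
```

```text
sp 0.016 0.06 1856 x -0.094 0.1 [(-0.08, 0.0355), (-0.05, 0.036), (-0.02, 0.0359), (0, 0.0363), (0.02, 0.0368), (0.05, 0.0229), (0.08, 0.0253)] [0.013 0.019 0.026]
sp -0.023 0.014 3074 x -0.094 0.103 [(-0.08, -0.004), (-0.05, -0.0041), (-0.02, -0.0032), (0, -0.0032), (0.02, -0.0033), (0.05, -0.0033), (0.08, -0.0023)] [0.013 0.018 0.026]
sp -0.062 -0.027 1709 x -0.095 0.09 [(-0.08, -0.0416), (-0.05, -0.0423), (-0.02, -0.0431), (0, -0.0435), (0.02, -0.0442), (0.05, -0.0292), (0.08, -0.0299)] [0.013 0.019 0.026]
h 0.5 90 [-0.4239 -0.4111  0.0175]
h 0.51 146 [-0.4225 -0.4068  0.0167]
h 0.52 157 [-0.4211 -0.4054  0.016 ]
h 0.53 163 [-0.4199 -0.4039  0.0153]
h 0.54 161 [-0.4183 -0.4023  0.015 ]
h 0.55 154 [-0.4162 -0.4009  0.0145]
((583.0203857421875, -406.14251708984375), (54.230838775634766, 62.0428581237793), 8.318913459777832) [ 0.556  -0.4359  0.0028] [ 0.6133 -0.3725  0.0148]
[{"claw":80,"dp":[-0.0025,-0.035,0.003],"angular":[0.1,0.1,-0.6]},{"claw":80,"dp":[-0.002,-0.035,0.0025],"angular":[0,0,-0.6]},{"claw":80,"dp":[-0.0015,-0.035,0.003],"angular":[0,0,-0.7]},{"claw":80,"dp":[-0.001
[... 611 characters left out ...]
"angular":[0,0,-0.6]},{"claw":80,"dp":[0.0025,-0.035,0.003],"angular":[0,0,-0.7]},{"claw":80,"dp":[0.0035,-0.035,0.003],"angular":[0,0,-0.6]}]
[{"claw":80,"dp":[0.0035,-0.035,0.0025],"angular":[0,0,-0.6]},{"claw":80,"dp":[0.004,-0.0345,0.003],"angular":[0,0,-0.6]},{"claw":80,"dp":[0.0045,-0.035,0.003],"angular":[0,0,-0.6]},{"claw":80,"dp":[0.0045,-0.035,0.003],"angular":[0,0,-0.6]},{"claw":80,"dp":[0.0055,-0.0345,0.003],"angular":[0,0,-0.7]},{"claw":80,"dp":[0.0055,-0.035,0.0025],"angular":[0,0,-0.6]},{"claw":80,"dp":[0.0055,-0.0345,0.003],"angular":[0,0,-0.6]},{"claw":80,"dp":[0,0,0],"angular":[0,0,0]}]
end [ 0.5032 -0.4165  0.0701] yaw 188.02 now [0.5342 0.391  0.1365] t 29.5667 gap 0.0316
```

Call:
play_rows(steps=[{"claw":80,"dp":[-0.0025,-0.035,0.003],"angular":[0,0,-0.6]},{"claw":80,"dp":[-0.002,-0.035,0.0025],"angular":[0,0,-0.6]},{"claw":80,"dp":[-0.0015,-0.035,0.003],"angular":[0,0,-0.7]},{"claw":80,"dp":[-0.0015,-0.0355,0.003],"angular":[0,0,-0.6]},{"claw":80,"dp":[-0.001,-0.035,0.003],"angular":[0,0,-0.6]},{"claw":80,"dp":[-0.0005,-0.035,0.003],"angular":[0,0,-0.6]},{"claw":80,"dp":[0,-0.035,0.0025],"angular":[0,0,-0.6]},{"claw":80,"dp":[0,-0.0355,0.003],"angular":[0,0,-0.6]}])

```text
clock: 30.23
tcp_pos: [0.5212, 0.108, 0.1105]
orientation: [-0.001, 0.011, 1.0, -0.0]
wrist_force: [0.7, -0.9, -0.3]
finger_gap: 0.0587
```

Call:
play_rows(steps=[{"claw":80,"dp":[0.0005,-0.035,0.003],"angular":[0,0,-0.7]},{"claw":80,"dp":[0.001,-0.035,0.003],"angular":[0,0,-0.6]},{"claw":80,"dp":[0.0015,-0.035,0.003],"angular":[0,0,-0.6]},{"claw":80,"dp":[0.002,-0.0355,0.0025],"angular":[0,0,-0.6]},{"claw":80,"dp":[0.002,-0.035,0.003],"angular":[0,0,-0.6]},{"claw":80,"dp":[0.0025,-0.035,0.003],"angular":[0,0,-0.6]},{"claw":80,"dp":[0.0025,-0.035,0.003],"angular":[0,0,-0.7]},{"claw":80,"dp":[0.0035,-0.035,0.003],"angular":[0,0,-0.6]}])

```text
clock: 30.9
tcp_pos: [0.5104, -0.1724, 0.0871]
orientation: [-0.001, -0.033, 0.999, 0.001]
wrist_force: [1.1, 0.2, 0.1]
finger_gap: 0.0586
```

Call:
play_rows(steps=[{"claw":80,"dp":[0.0035,-0.035,0.0025],"angular":[0,0,-0.6]},{"claw":80,"dp":[0.004,-0.0345,0.003],"angular":[0,0,-0.6]},{"claw":80,"dp":[0.0045,-0.035,0.003],"angular":[0,0,-0.6]},{"claw":80,"dp":[0.0045,-0.035,0.003],"angular":[0,0,-0.6]},{"claw":80,"dp":[0.0055,-0.0345,0.003],"angular":[0,0,-0.7]},{"claw":80,"dp":[0.0055,-0.035,0.0025],"angular":[0,0,-0.6]},{"claw":80,"dp":[0.001,-0.0345,0.003],"angular":[0,0,-0.6]},{"claw":80,"dp":[0,0,0],"angular":[0,0,0]}])

```text
clock: 31.57
tcp_pos: [0.506, -0.4223, 0.0661]
orientation: [-0.0, -0.067, 0.998, -0.001]
wrist_force: [0.7, -0.5, -0.5]
finger_gap: 0.0586
```

Call:
play_rows(steps=[{"claw":80,"dp":[0,0,0],"angular":[0,0,0]},{"claw":80,"dp":[0,0,0],"angular":[0,0,0]},{"claw":80,"dp":[0,0,0],"angular":[0,0,0]},{"claw":80,"dp":[0,0,0],"angular":[0,0,0]},{"claw":80,"dp":[0,0,0],"angular":[0,0,0]},{"claw":80,"dp":[0,0,0],"angular":[0,0,0]},{"claw":80,"dp":[0,0,0],"angular":[0,0,0]},{"claw":80,"dp":[0,0,0],"angular":[0,0,0]}])

```text
clock: 32.23
tcp_pos: [0.5071, -0.4159, 0.0686]
orientation: [0.0, -0.07, 0.998, -0.0]
wrist_force: [-0.4, -0.9, -0.2]
finger_gap: 0.0587
```

```bash
python3 - <<'E'
from h import *
s=env.get_state();print(s['tcp_pos'],s['joint_pos'])
i,W=wcloud(); np.savez('w13.npz',i=i,W=W); cv2.imwrite('pics/w13.png',i[...,::-1])
E
```

```text
[ 0.50709551 -0.41591828  0.0685973 ] [-8.09191415e-01  5.58630087e-01 -4.47458564e-03  1.00727855e+00
 -6.34784581e-05 -9.49608969e-01]
```

View pics/w13.png

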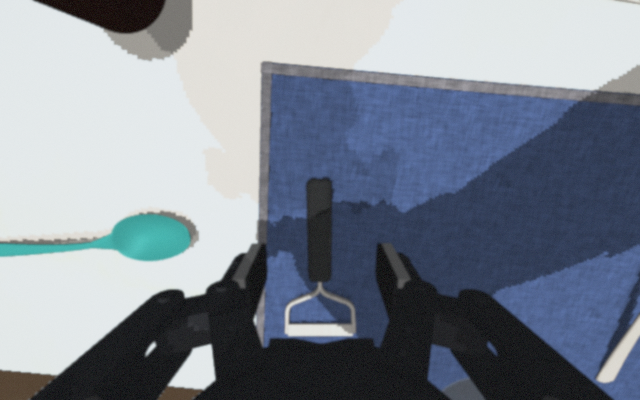

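The peeler handle is centred at (320,230), with its end at (319,178). I'll grip it.

Call:
play_rows(steps=[{"claw":80,"dp":[0,0,0.014],"angular":[0,0,0]},{"claw":80,"dp":[0,0,0.014],"angular":[0,0,0]},{"claw":80,"dp":[0,0,0.012],"angular":[0,0,0]},{"claw":80,"dp":[0,0,0.0075],"angular":[0,0,0]},{"claw":80,"dp":[0,0,0.004],"angular":[0,0,0]},{"claw":80,"dp":[0,0,0],"angular":[0,0,0]},{"claw":255,"dp":[0,0,0],"angular":[0,0,0]},{"claw":255,"dp":[0,0,0],"angular":[0,0,0]}])

```text
clock: 32.95
tcp_pos: [0.5073, -0.4167, 0.0175]
orientation: [0.0, -0.07, 0.998, -0.001]
wrist_force: [0.0, -0.2, -0.3]
finger_gap: 0.0353
```

Call:
play_rows(steps=[{"claw":255,"dp":[0,0,0],"angular":[0,0,0]},{"claw":255,"dp":[0,0,0],"angular":[0,0,0]},{"claw":255,"dp":[0,0,0],"angular":[0,0,0]},{"claw":255,"dp":[0,0,0],"angular":[0,0,0]},{"claw":255,"dp":[0,0,0],"angular":[0,0,0]},{"claw":255,"dp":[0,0,0],"angular":[0,0,0]},{"claw":255,"dp":[0,0,0],"angular":[0,0,0]},{"claw":255,"dp":[0,0,0],"angular":[0,0,0]}])

```text
clock: 33.62
tcp_pos: [0.5072, -0.4166, 0.0171]
orientation: [0.0, -0.07, 0.998, -0.0]
wrist_force: [0.5, -1.4, 1.4]
finger_gap: 0.0159
```

```bash
python3 - <<'E'
from h import *
z=np.load('w13.npz');W=z['W']; print('end',W[178:182,319],'blade', W[333,320],W[325,300],W[325,340])
s=env.get_state();p=s['tcp_pos'];print(p,s['wrist_force'])
# refine cork position: heights in peeler bin from w12
for f in ('w3','w6'):
    W=np.load(f+'.npz')['W']; d=W[...,:2]-BIN['pe'];X=d@U+0*.111;Y=d@V
    for a in (.07,.05,.0,-.045):   # x in bin = a-.111
        k=(abs(X-a)<.006)&(abs(Y)<.064); hi=Y[k&(W[...,2]>.023)&(W[...,2]<.033)]; lo=Y[k&(W[...,2]<.018)]
        if len(lo)>5: print(f,'x',round(a-.111,3),'low Y',np.percentile(lo,[1,99]).round(4),'cork z',np.nanmedian(W[k&(W[...,2]>.022)&(W[...,2]<.036)][:,2]).round(4))
E
```

```text
end [[ 0.47493563 -0.42068662  0.01449678]
 [ 0.47493739 -0.42066638  0.01757537]
 [ 0.47562603 -0.42057058  0.01751527]
 [ 0.47654134 -0.4204495   0.01647422]] blade [ 0.60605714 -0.40156525  0.00898023] [ 0.59971686 -0.41897857  0.00984508] [ 0.59536901 -0.38651914  0.00955949]
[ 0.50718263 -0.41655243  0.01708211] [ 0.52378453 -1.39872992  1.42892375]
w3 x -0.041 low Y [-0.0362  0.0409] cork z 0.0339
w3 x -0.061 low Y [-0.0362  0.041 ] cork z 0.0337
w3 x -0.111 low Y [-0.0485  0.0531] cork z 0.0335
w3 x -0.156 low Y [-0.0126  0.0184] cork z 0.0337
w6 x -0.041 low Y [-0.0307  0.0173] cork z nan
w6 x -0.061 low Y [-0.0247  0.0172] cork z 0.0337
w6 x -0.111 low Y [-0.009   0.0264] cork z nan
  return np.nanmean(a, axis, out=out, keepdims=keepdims)
```

```bash
python3 - <<'E'
from h import *
p=env.get_state()['tcp_pos']
g=BIN['pe']-.0025*U; print(g)
plan.yaw0=188
plan([(p[0],p[1],.091,188,4,255),(g[0],g[1],.091,173.8,19,255)])
E
```

```text
[0.5316145 0.2502695]
[{"claw":255,"dp":[0,0,-0.0185],"angular":[0,0,0]},{"claw":255,"dp":[0,0,-0.0185],"angular":[0,0,0]},{"claw":255,"dp":[0,0,-0.0185],"angular":[0,0,0]},{"claw":255,"dp":[0,0,-0.0185],"angular":[0,0,0]},{"claw":255,"dp":[-0.006,0.0345,0],"angular":[0,0,0.7]},{"claw":255,"dp":[-0.006,0.0345,0],"angular":[0,0,0.8]},{"claw":255,"dp":[-0.005,0.035,0],"angular":[0,0,0.7]},{"claw":255,"dp":[-0.005,0.0345,0],"angular":[0,0,0.8]}]
[{"claw":255,"dp":[-0.0045,0.035,0],"angular":[0,0,0.7]},{"claw":255,"dp":[-0.004,0.035,0],"angular":[0,0,0.8]},{"claw":255,"dp":[-0.003,0.035,0],"angular":[0,0,0.7]},{"claw":255,"dp":[-0.003,0.035,0],"angular":[0,0,0.8]},{"claw":255,"dp":[-0.0025,0.035,0],"angular":[0,0,0.7]},{"claw":255,"dp":[-0.0025,0.035,0],"angular":[0,0,0.8]},{"claw":255,"dp":[-0.0015,0.035,0],"angular":[0,0,0.7]},{"claw":255,"dp":[-0.001,0.035,0],"angular":[0,0,0.8]}]
[{"claw":255,"dp":[-0.001,0.0355,-0.0005],"angular":[0,0,0.7]},{"claw":255,"dp":[0,0.035,0],"angular":[0,0,0.8]},{"claw":255,"dp":[0,0.035,0],"angular":[0,0,0.7]},{"claw":255,"dp":[0.001,0.035,0],"angular":[0,0,0.8]},{"claw":255,"dp":[0.001,0.035,0],"angular":[0,0,0.7]},{"claw":255,"dp":[0.0015,0.0355,0],"angular":[0,0,0.8]},{"claw":255,"dp":[0.002,0.035,0],"angular":[0,0,0.7]},{"claw":255,"dp":[0,0,0],"angular":[0,0,0]}]
end [0.5318 0.2504 0.0911] yaw 173.81 now [ 0.5072 -0.4166  0.0171] t 33.6167 gap 0.0159
```

Call:
play_rows(steps=[{"claw":255,"dp":[0,0,-0.0185],"angular":[0,0,0]},{"claw":255,"dp":[0,0,-0.0185],"angular":[0,0,0]},{"claw":255,"dp":[0,0,-0.0185],"angular":[0,0,0]},{"claw":255,"dp":[0,0,-0.0185],"angular":[0,0,0]},{"claw":255,"dp":[-0.006,0.0345,0],"angular":[0,0,0.7]},{"claw":255,"dp":[-0.006,0.0345,0],"angular":[0,0,0.8]},{"claw":255,"dp":[-0.005,0.035,0],"angular":[0,0,0.7]},{"claw":255,"dp":[-0.005,0.0345,0],"angular":[0,0,0.8]}])

```text
clock: 34.28
tcp_pos: [0.5111, -0.2743, 0.0903]
orientation: [-0.001, -0.043, 0.999, 0.001]
wrist_force: [0.8, 0.5, 0.2]
finger_gap: 0.016
```

Call:
play_rows(steps=[{"claw":255,"dp":[-0.0045,0.035,0],"angular":[0,0,0.7]},{"claw":255,"dp":[-0.004,0.035,0],"angular":[0,0,0.8]},{"claw":255,"dp":[-0.003,0.035,0],"angular":[0,0,0.7]},{"claw":255,"dp":[-0.003,0.035,0],"angular":[0,0,0.8]},{"claw":255,"dp":[-0.0025,0.035,0],"angular":[0,0,0.7]},{"claw":255,"dp":[-0.0025,0.035,0],"angular":[0,0,0.8]},{"claw":255,"dp":[-0.0015,0.035,0],"angular":[0,0,0.7]},{"claw":255,"dp":[-0.001,0.035,0],"angular":[0,0,0.8]}])

```text
clock: 34.95
tcp_pos: [0.5213, 0.0065, 0.0904]
orientation: [-0.001, 0.009, 1.0, 0.0]
wrist_force: [1.1, 0.4, -0.5]
finger_gap: 0.0158
```

Call:
play_rows(steps=[{"claw":255,"dp":[-0.001,0.0355,0],"angular":[0,0,0.7]},{"claw":255,"dp":[0,0.035,0],"angular":[0,0,0.8]},{"claw":255,"dp":[0,0.035,0],"angular":[0,0,0.7]},{"claw":255,"dp":[0.001,0.035,0],"angular":[0,0,0.8]},{"claw":255,"dp":[0.001,0.035,0],"angular":[0,0,0.7]},{"claw":255,"dp":[0.0015,0.0355,0],"angular":[0,0,0.8]},{"claw":255,"dp":[0.002,0.035,0],"angular":[0,0,0.7]},{"claw":255,"dp":[0,0,0],"angular":[0,0,0]}])

```text
clock: 35.62
tcp_pos: [0.5309, 0.2562, 0.0904]
orientation: [-0.0, 0.051, 0.999, 0.001]
wrist_force: [0.8, -1.2, -0.6]
finger_gap: 0.0159
```

Call:
play_rows(steps=[{"claw":255,"dp":[0,0,0],"angular":[0,0,0]},{"claw":255,"dp":[0,0,0],"angular":[0,0,0]},{"claw":255,"dp":[0,0,0.01],"angular":[0,0,0]},{"claw":255,"dp":[0,0,0.01],"angular":[0,0,0]},{"claw":255,"dp":[0,0,0],"angular":[0,0,0]},{"claw":255,"dp":[0,0,0],"angular":[0,0,0]},{"claw":255,"dp":[0,0,0],"angular":[0,0,0]},{"claw":255,"dp":[0,0,0],"angular":[0,0,0]}])

```text
clock: 36.28
tcp_pos: [0.5318, 0.2503, 0.0709]
orientation: [0.0, 0.054, 0.999, -0.0]
wrist_force: [0.4, -1.2, -0.2]
finger_gap: 0.0157
```

```bash
python3 - <<'E'
from h import *
s=env.get_state();p=s['tcp_pos'];d=p[:2]-BIN['pe'];print(p,s['finger_gap'],'bin',d@U,d@V)
i,W=wcloud(); np.savez('w14.npz',i=i,W=W); cv2.imwrite('pics/w14.png',i[...,::-1])
E
```

```text
[0.53179291 0.25025747 0.07092503] 0.015704888234347042 bin -0.002321463268877818 7.270389331687612e-06
```

View pics/w14.png

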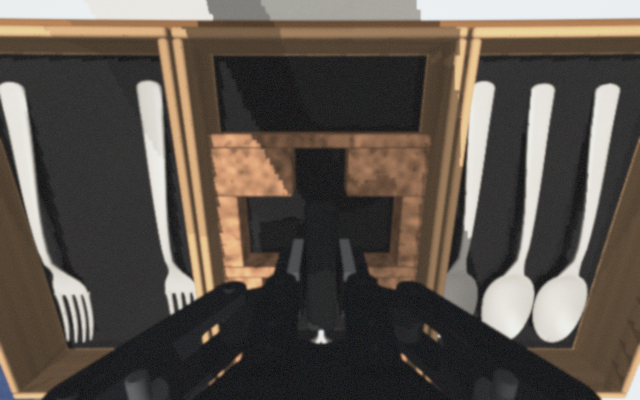

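The peeler handle lines up with the slot at (320,170). The spoons and forks in the neighbouring bins lie properly. Lowering.

Call:
play_rows(steps=[{"claw":255,"dp":[0,0,0.009],"angular":[0,0,0]},{"claw":255,"dp":[0,0,0.009],"angular":[0,0,0]},{"claw":255,"dp":[0,0,0.009],"angular":[0,0,0]},{"claw":255,"dp":[0,0,0.009],"angular":[0,0,0]},{"claw":255,"dp":[0,0,0.006],"angular":[0,0,0]},{"claw":255,"dp":[0,0,0.0025],"angular":[0,0,0]},{"claw":255,"dp":[0,0,0],"angular":[0,0,0]},{"claw":255,"dp":[0,0,0],"angular":[0,0,0]}])

```text
clock: 37.0
tcp_pos: [0.5315, 0.2507, 0.0261]
orientation: [-0.0, 0.054, 0.999, -0.0]
wrist_force: [0.5, 0.2, 0.2]
finger_gap: 0.0161
```

Call:
play_rows(steps=[{"claw":255,"dp":[0,0,0.0005],"angular":[0,0,0]},{"claw":255,"dp":[0,0,0.0005],"angular":[0,0,0]},{"claw":255,"dp":[0,0,0],"angular":[0,0,0]},{"claw":190,"dp":[0,0,0],"angular":[0,0,0]},{"claw":170,"dp":[0,0,0],"angular":[0,0,0]},{"claw":150,"dp":[0,0,0],"angular":[0,0,0]},{"claw":150,"dp":[0,0,0],"angular":[0,0,0]},{"claw":150,"dp":[0,0,0],"angular":[0,0,0]}])

```text
clock: 37.67
tcp_pos: [0.5316, 0.2507, 0.0253]
orientation: [0.0, 0.054, 0.999, -0.0]
wrist_force: [0.3, -0.4, 0.0]
finger_gap: 0.0351
```

Call:
play_rows(steps=[{"claw":150,"dp":[0,0,-0.005],"angular":[0,0,0]},{"claw":150,"dp":[0,0,-0.01],"angular":[0,0,0]},{"claw":150,"dp":[0,0,-0.015],"angular":[0,0,0]},{"claw":150,"dp":[0,0,-0.02],"angular":[0,0,0]},{"claw":150,"dp":[0,0,-0.03],"angular":[0,0,0]},{"claw":150,"dp":[0,0,-0.03],"angular":[0,0,0]},{"claw":150,"dp":[0,0,0],"angular":[0,0,0]},{"claw":150,"dp":[0,0,0],"angular":[0,0,0]}])

```text
clock: 38.33
tcp_pos: [0.5334, 0.2513, 0.1386]
orientation: [0.003, 0.054, 0.999, 0.001]
wrist_force: [0.0, 0.2, -0.8]
finger_gap: 0.0351
```

```bash
python3 - <<'E'
from h import *
i,W=wcloud(); np.savez('w15.npz',i=i,W=W); cv2.imwrite('pics/w15.png',i[...,::-1])
# refine fork N from w8 (z from mat)
z=np.load('w13.npz')
z=np.load('w8.npz');Wz=z['W'];hs=cv2.cvtColor(z['i'],cv2.COLOR_RGB2HSV)
k=(hs[...,1]<80)&(hs[...,2]>120)&(Wz[...,2]<.03)&(abs(Wz[...,1]+.16)<.025)&(abs(Wz[...,0]-.52)<.12); P=Wz[k]
print('forkN x',np.percentile(P[:,0],[0.2,99.8]))
for a in np.arange(.43,.56,.02):
    q=P[abs(P[:,0]-a)<.004]
    if len(q)>3: print(round(a,3),len(q),np.round([np.median(q[:,1]),q[:,1].min(),q[:,1].max()],4))
plan.yaw0=174
plan([(.5412,-.1602,.06,188,11,100)])
E
```

```text
forkN x [0.43306099 0.62433092]
0.43 33 [-0.1718 -0.1817 -0.1654]
0.45 342 [-0.1717 -0.1849 -0.16  ]
0.47 468 [-0.169  -0.1826 -0.1555]
0.49 299 [-0.1668 -0.179  -0.1592]
0.51 140 [-0.1638 -0.1735 -0.1604]
0.53 131 [-0.1608 -0.172  -0.1568]
0.55 128 [-0.1577 -0.1696 -0.1532]
[{"claw":100,"dp":[-0.005,-0.037,0.007],"angular":[0.1,0.1,-1.3]},{"claw":100,"dp":[-0.004,-0.037,0.007],"angular":[0,0,-1.3]},{"claw":100,"dp":[-0.003,-0.0375,0.007],"angular":[0,0,-1.3]},{"claw":100,"dp":[-0.0025,-0.0375,0.007],"angular":[-0.1,0,-1.3]},{"claw":100,"dp":[-0.0015,-0.037,0.007],"angular":[0,0,-1.2]},{"claw":100,"dp":[-0.0005,-0.0375,0.007],"angular":[0,0,-1.3]},{"claw":100,"dp":[0,-0.0375,0.007],"angular":[0,0,-1.3]},{"claw":100,"dp":[0.001,-0.037,0.0065],"angular":[0,0,-1.3]}]
[{"claw":100,"dp":[0.002,-0.0375,0.007],"angular":[0,0,-1.3]},{"claw":100,"dp":[0.003,-0.0375,0.007],"angular":[0,0,-1.3]},{"claw":100,"dp":[0.0035,-0.037,0.007],"angular":[0,0,-1.3]},{"claw":100,"dp":[0,0,0],"angular":[0,0,0]},{"claw":100,"dp":[0,0,0],"angular":[0,0,0]},{"claw":100,"dp":[0,0,0],"angular":[0,0,0]},{"claw":100,"dp":[0,0,0],"angular":[0,0,0]},{"claw":100,"dp":[0,0,0],"angular":[0,0,0]}]
end [ 0.5411 -0.1601  0.06  ] yaw 188.01 now [0.5321 0.2509 0.1367] t 38.3833 gap 0.0352
```

View pics/w15.png

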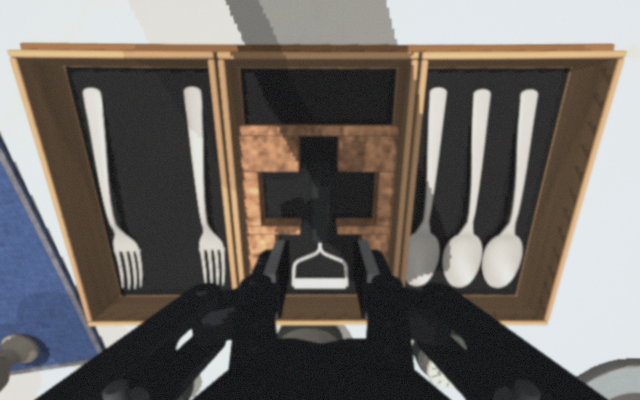

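The peeler sits in its recess: blade at (320,283) in the wide pocket, handle along the slot. Fork N is next.

Call:
play_rows(steps=[{"claw":100,"dp":[-0.005,-0.037,0.007],"angular":[0,0,-1.3]},{"claw":100,"dp":[-0.004,-0.037,0.007],"angular":[0,0,-1.3]},{"claw":100,"dp":[-0.003,-0.0375,0.007],"angular":[0,0,-1.3]},{"claw":100,"dp":[-0.0025,-0.0375,0.007],"angular":[0,0,-1.3]},{"claw":100,"dp":[-0.0015,-0.037,0.007],"angular":[0,0,-1.2]},{"claw":100,"dp":[-0.0005,-0.0375,0.007],"angular":[0,0,-1.3]},{"claw":100,"dp":[0,-0.0375,0.007],"angular":[0,0,-1.3]},{"claw":100,"dp":[0.001,-0.037,0.0065],"angular":[0,0,-1.3]}])

```text
clock: 39.05
tcp_pos: [0.5367, -0.0496, 0.0781]
orientation: [-0.001, -0.036, 0.999, 0.0]
wrist_force: [0.7, 0.4, -0.6]
finger_gap: 0.0519
```

Call:
play_rows(steps=[{"claw":100,"dp":[0.002,-0.0375,0.007],"angular":[0,0,-1.3]},{"claw":100,"dp":[0.002,-0.037,0.007],"angular":[0,0,-1.3]},{"claw":100,"dp":[0.0015,-0.037,0.007],"angular":[0,0,-1.3]},{"claw":100,"dp":[0,0,0],"angular":[0,0,0]},{"claw":100,"dp":[0,0,0],"angular":[0,0,0]},{"claw":100,"dp":[0,0,0],"angular":[0,0,0]},{"claw":100,"dp":[0,0,0],"angular":[0,0,0]},{"claw":100,"dp":[0,0,0],"angular":[0,0,0]}])

```text
clock: 39.72
tcp_pos: [0.5431, -0.158, 0.0587]
orientation: [-0.0, -0.071, 0.997, 0.0]
wrist_force: [-0.6, 0.2, -0.0]
finger_gap: 0.0521
```

```bash
python3 - <<'E'
from h import *
s=env.get_state();print(s['tcp_pos'],s['joint_pos'][[0,5]],s['orientation'])
i,W=wcloud(); np.savez('w16.npz',i=i,W=W)
hs=cv2.cvtColor(i,cv2.COLOR_RGB2HSV)
k=(hs[...,1]<80)&(hs[...,2]>120)&(W[...,2]<.03)&(abs(W[...,1]+.16)<.03)&(abs(W[...,0]-.52)<.12); P=W[k]
print(P[:,0].min())
for a in np.arange(.43,.57,.02):
    q=P[abs(P[:,0]-a)<.004]
    if len(q)>3: print(round(a,3),len(q),np.round([np.median(q[:,1]),q[:,1].min(),q[:,1].max()],4))
E
```

```text
[ 0.54308277 -0.15799281  0.05872194] [-0.42506873 -0.56685225] [-2.87097832e-04 -7.08323750e-02  9.97488171e-01  2.04409717e-04]
0.43027843066136434
0.43 66 [-0.1716 -0.1786 -0.164 ]
0.45 438 [-0.1712 -0.1841 -0.159 ]
0.47 501 [-0.1683 -0.1818 -0.1552]
0.49 303 [-0.1667 -0.1774 -0.1577]
0.51 142 [-0.1636 -0.1674 -0.1596]
0.53 144 [-0.1609 -0.1655 -0.156 ]
0.55 153 [-0.1578 -0.1633 -0.1524]
```

Aligned within a millimetre. Descend to z = 0.016 and grip.

Call:
play_rows(steps=[{"claw":100,"dp":[0,0,0.012],"angular":[0,0,0]},{"claw":100,"dp":[0,0,0.012],"angular":[0,0,0]},{"claw":100,"dp":[0,0,0.01],"angular":[0,0,0]},{"claw":100,"dp":[0,0,0.008],"angular":[0,0,0]},{"claw":100,"dp":[0,0,0],"angular":[0,0,0]},{"claw":100,"dp":[0,0,0],"angular":[0,0,0]},{"claw":255,"dp":[0,0,0],"angular":[0,0,0]},{"claw":255,"dp":[0,0,0],"angular":[0,0,0]}])

```text
clock: 40.43
tcp_pos: [0.5439, -0.1598, 0.0174]
orientation: [0.001, -0.07, 0.998, -0.0]
wrist_force: [0.6, -0.2, -0.4]
finger_gap: 0.0287
```

Call:
play_rows(steps=[{"claw":255,"dp":[0,0,0],"angular":[0,0,0]},{"claw":255,"dp":[0,0,0],"angular":[0,0,0]},{"claw":255,"dp":[0,0,0],"angular":[0,0,0]},{"claw":255,"dp":[0,0,0],"angular":[0,0,0]},{"claw":255,"dp":[0,0,0],"angular":[0,0,0]},{"claw":255,"dp":[0,0,0],"angular":[0,0,0]},{"claw":255,"dp":[0,0,0],"angular":[0,0,0]},{"claw":255,"dp":[0,0,0],"angular":[0,0,0]}])

```text
clock: 41.1
tcp_pos: [0.5438, -0.1599, 0.0174]
orientation: [0.001, -0.07, 0.998, -0.0]
wrist_force: [-0.0, -0.4, 5.6]
finger_gap: 0.0143
```

```bash
python3 - <<'E'
from h import *
s=env.get_state(); p=s['tcp_pos']; print(p,s['wrist_force'])
a=np.radians(188); off=(p[:2]-np.array([.528,-.161]))@np.array([np.cos(a),np.sin(a)]); print('off',off)
g=BIN['fk']-.0045*V+off*U; print(g)
plan.yaw0=188
plan([(p[0],p[1],.09,188,4,255),(.48,-.05,.09,188+30,5,255),(.48,.06,.09,330,17,255),(g[0],g[1],.09,353.8,6,255)])
E
```

```text
[ 0.54384981 -0.15985066  0.01735759] [-0.01697733 -0.35697825  5.58148184]
off -0.015855515722384562
[0.50235135 0.10403532]
[{"claw":255,"dp":[0,0,-0.018],"angular":[0,0,0]},{"claw":255,"dp":[0,0,-0.0185],"angular":[0,0,0]},{"claw":255,"dp":[0,0,-0.018],"angular":[0,0,0]},{"claw":255,"dp":[0,0,-0.018],"angular":[0,0,0]},{"claw":255,"dp":[0.0095,0.0235,0],"angular":[-0.1,0.1,-6]},{"claw":255,"dp":[0.007,0.0245,0],"angular":[0.1,0,-6]},{"claw":255,"dp":[0.0045,0.025,0],"angular":[0,0,-6]},{"claw":255,"dp":[0.002,0.0255,0],"angular":[0,0,-6]}]
[{"claw":255,"dp":[-0.001,0.025,0],"angular":[0,-0.1,-6]},{"claw":255,"dp":[-0.004,0.005,0],"angular":[0,0,-6.6]},{"claw":255,"dp":[-0.0045,0.0045,0],"angular":[0,0,-6.6]},{"claw":255,"dp":[-0.005,0.0045,0],"angular":[0,0,-6.6]},{"claw":255,"dp":[-0.0055,0.003,0],"angular":[-0.1,0,-6.6]},{"claw":255,"dp":[-0.006,0.003,0],"angular":[0,0,-6.5]},{"claw":255,"dp":[-0.006,0.002,0],"angular":[0,0,-6.6]},{"claw":255,"dp":[-0.0065,0.0015,0],"angular":[0,0,-6.6]}]
[{"claw":255,"dp":[-0.0065,0.001,0],"angular":[0,0,-6.6]},{"claw":255,"dp":[-0.0065,-0.0005
[... 210 characters left out ...]
:255,"dp":[-0.006,-0.003,0],"angular":[0,0,-6.5]},{"claw":255,"dp":[-0.005,-0.0035,0],"angular":[0,0,-6.6]},{"claw":255,"dp":[-0.005,-0.004,0],"angular":[0,0,-6.6]}]
[{"claw":255,"dp":[-0.0045,-0.005,0],"angular":[0.1,0,-6.6]},{"claw":255,"dp":[-0.004,-0.005,0],"angular":[0,0,-6.6]},{"claw":255,"dp":[-0.0005,-0.008,0],"angular":[0,0,-4]},{"claw":255,"dp":[0,-0.0085,0],"angular":[0,0,-3.9]},{"claw":255,"dp":[0.001,-0.008,0],"angular":[0,0,-4]},{"claw":255,"dp":[0.001,-0.0085,0],"angular":[0,0,-4]},{"claw":255,"dp":[0.002,-0.008,0],"angular":[0,0,-3.9]},{"claw":255,"dp":[0.0025,-0.0075,0],"angular":[0,0,-4]}]
end [0.5025 0.1038 0.0898] yaw 353.81 now [ 0.5438 -0.1599  0.0174] t 41.1 gap 0.0143
```

Call:
play_rows(steps=[{"claw":150,"dp":[0,0,0],"angular":[0,0,0]},{"claw":150,"dp":[0,0,0],"angular":[0,0,0]},{"claw":150,"dp":[0,0,0.001],"angular":[0,0,0]},{"claw":150,"dp":[0,0,0.001],"angular":[0,0,0]},{"claw":150,"dp":[0,0,0.0005],"angular":[0,0,0]},{"claw":150,"dp":[0,0,0],"angular":[0,0,0]},{"claw":150,"dp":[0,0,0],"angular":[0,0,0]},{"claw":255,"dp":[0,0,0],"angular":[0,0,0]}])

```text
clock: 41.77
tcp_pos: [0.5433, -0.1595, 0.0142]
orientation: [-0.0, -0.07, 0.998, -0.0]
wrist_force: [0.1, -0.8, 0.8]
finger_gap: 0.0247
```

Call:
play_rows(steps=[{"claw":255,"dp":[0,0,0],"angular":[0,0,0]},{"claw":255,"dp":[0,0,0],"angular":[0,0,0]},{"claw":255,"dp":[0,0,0],"angular":[0,0,0]},{"claw":255,"dp":[0,0,0],"angular":[0,0,0]},{"claw":255,"dp":[0,0,0],"angular":[0,0,0]},{"claw":255,"dp":[0,0,0],"angular":[0,0,0]},{"claw":255,"dp":[0,0,0],"angular":[0,0,0]},{"claw":255,"dp":[0,0,0],"angular":[0,0,0]}])

```text
clock: 42.43
tcp_pos: [0.5434, -0.1595, 0.0145]
orientation: [0.0, -0.07, 0.998, -0.0]
wrist_force: [-1.7, 1.4, 4.6]
finger_gap: 0.0179
```

Call:
play_rows(steps=[{"claw":255,"dp":[0,0,-0.018],"angular":[0,0,0]},{"claw":255,"dp":[0,0,-0.0185],"angular":[0,0,0]},{"claw":255,"dp":[0,0,-0.019],"angular":[0,0,0]},{"claw":255,"dp":[0,0,-0.02],"angular":[0,0,0]},{"claw":255,"dp":[0.0095,0.0235,0],"angular":[0,0,-6]},{"claw":255,"dp":[0.007,0.0245,0],"angular":[0,0,-6]},{"claw":255,"dp":[0.0045,0.025,0],"angular":[0,0,-6]},{"claw":255,"dp":[0.002,0.0255,0],"angular":[0,0,-6]}])

```text
clock: 43.1
tcp_pos: [0.4916, -0.071, 0.0895]
orientation: [0.0, -0.278, 0.961, -0.0]
wrist_force: [0.6, 0.2, -1.3]
finger_gap: 0.0177
```

Call:
play_rows(steps=[{"claw":255,"dp":[-0.001,0.025,0],"angular":[0,0,-6]},{"claw":255,"dp":[-0.004,0.005,0],"angular":[0,0,-6.6]},{"claw":255,"dp":[-0.0045,0.0045,0],"angular":[0,0,-6.6]},{"claw":255,"dp":[-0.005,0.0045,0],"angular":[0,0,-6.6]},{"claw":255,"dp":[-0.0055,0.003,0],"angular":[0,0,-6.6]},{"claw":255,"dp":[-0.006,0.003,0],"angular":[0,0,-6.5]},{"claw":255,"dp":[-0.006,0.002,0],"angular":[0,0,-6.6]},{"claw":255,"dp":[-0.0065,0.0015,0],"angular":[0,0,-6.6]}])

```text
clock: 43.77
tcp_pos: [0.4798, -0.0043, 0.0895]
orientation: [-0.0, -0.672, 0.741, -0.0]
wrist_force: [0.0, -1.1, -0.1]
finger_gap: 0.0178
```

Call:
play_rows(steps=[{"claw":255,"dp":[-0.0065,0.001,0],"angular":[0,0,-6.6]},{"claw":255,"dp":[-0.0065,-0.0005,0],"angular":[0,0,-6.6]},{"claw":255,"dp":[-0.006,-0.0005,0],"angular":[0,0,-6.6]},{"claw":255,"dp":[-0.0065,-0.0015,0],"angular":[0,0,-6.6]},{"claw":255,"dp":[-0.006,-0.0025,0],"angular":[0,0,-6.6]},{"claw":255,"dp":[-0.006,-0.003,0],"angular":[0,0,-6.5]},{"claw":255,"dp":[-0.005,-0.0035,0],"angular":[0,0,-6.6]},{"claw":255,"dp":[-0.005,-0.004,0],"angular":[0,0,-6.6]}])

```text
clock: 44.43
tcp_pos: [0.4797, 0.0472, 0.0894]
orientation: [0.0, 0.931, -0.365, 0.0]
wrist_force: [-0.0, 0.1, -1.0]
finger_gap: 0.0178
```

Call:
play_rows(steps=[{"claw":255,"dp":[-0.0045,-0.005,0],"angular":[0,0,-6.6]},{"claw":255,"dp":[-0.004,-0.005,0],"angular":[0,0,-6.6]},{"claw":255,"dp":[-0.0005,-0.008,0],"angular":[0,0,-4]},{"claw":255,"dp":[0,-0.0085,0],"angular":[0,0,-3.9]},{"claw":255,"dp":[0.001,-0.008,0],"angular":[0,0,-4]},{"claw":255,"dp":[0.001,-0.0085,0],"angular":[0,0,-4]},{"claw":255,"dp":[0.002,-0.008,0],"angular":[0,0,-3.9]},{"claw":255,"dp":[0.0025,-0.0075,0],"angular":[0,0,-4]}])

```text
clock: 45.1
tcp_pos: [0.5022, 0.1043, 0.0894]
orientation: [0.0, 0.999, -0.052, -0.0]
wrist_force: [-0.2, 0.6, 0.2]
finger_gap: 0.0177
```

Call:
play_rows(steps=[{"claw":255,"dp":[0,0,0],"angular":[0,0,0]},{"claw":255,"dp":[0,0,0],"angular":[0,0,0]},{"claw":255,"dp":[0,0,0.01],"angular":[0,0,0]},{"claw":255,"dp":[0,0,0.01],"angular":[0,0,0]},{"claw":255,"dp":[0,0,0],"angular":[0,0,0]},{"claw":255,"dp":[0,0,0],"angular":[0,0,0]},{"claw":255,"dp":[0,0,0],"angular":[0,0,0]},{"claw":255,"dp":[0,0,0],"angular":[0,0,0]}])

```text
clock: 45.77
tcp_pos: [0.5022, 0.1039, 0.0699]
orientation: [0.0, 0.999, -0.054, 0.0]
wrist_force: [0.7, 0.9, 0.1]
finger_gap: 0.0178
```

```bash
python3 - <<'E'
from h import *
s=env.get_state();p=s['tcp_pos'];d=p[:2]-BIN['fk'];q=s['orientation'];xa=R.from_quat([q[1],q[2],q[3],q[0]]).as_matrix()[:,0]
print(p,s['finger_gap'],'bin',d@U,d@V,'yaw',np.degrees(np.arctan2(xa[1],xa[0])),s['joint_pos'])
i,W=wcloud(); np.savez('w17.npz',i=i,W=W)
d=W[...,:2]-BIN['fk'];X=d@U;Y=d@V; hs=cv2.cvtColor(i,cv2.COLOR_RGB2HSV)
k=(abs(Y+.004)<.02)&(W[...,2]>.045)&(W[...,2]<.09)&(X>.01)&(X<.13)&(hs[...,2]>80)
if k.sum(): print(k.sum(),X[k].max(),[(a,round(float(np.median(Y[k][abs(X[k]-a)<.008])),4),round(float(np.median(W[k][abs(X[k]-a)<.008][:,2])),4)) for a in (.03,.05,.07,.09) if (abs(X[k]-a)<.008).any()])
E
```

```text
[0.50217344 0.10388553 0.06987728] 0.017773434345911106 bin -0.016017105779093866 -0.004668349479876161 yaw -6.211868326685245 [ 4.74352244e-02  3.12082156e-01 -3.95947525e-01  8.62534235e-01
 -1.47510064e-04 -2.98573988e+00]
4945 0.09646674293182782 [(0.03, -0.0026, 0.0694), (0.05, -0.0031, 0.0629), (0.07, -0.0049, 0.0625), (0.09, -0.0049, 0.065)]
```

Call:
play_rows(steps=[{"claw":255,"dp":[0,0,0.01],"angular":[0,0,0]},{"claw":255,"dp":[0,0,0.01],"angular":[0,0,0]},{"claw":255,"dp":[0,0,0.01],"angular":[0,0,0]},{"claw":255,"dp":[0,0,0.008],"angular":[0,0,0]},{"claw":255,"dp":[0,0,0.005],"angular":[0,0,0]},{"claw":255,"dp":[0,0,0.0025],"angular":[0,0,0]},{"claw":255,"dp":[0,0,0],"angular":[0,0,0]},{"claw":255,"dp":[0,0,0],"angular":[0,0,0]}])

```text
clock: 46.48
tcp_pos: [0.502, 0.104, 0.0242]
orientation: [0.0, 0.999, -0.054, -0.0]
wrist_force: [0.4, 0.4, 0.5]
finger_gap: 0.0177
```

Call:
play_rows(steps=[{"claw":255,"dp":[0,0,0.0005],"angular":[0,0,0]},{"claw":255,"dp":[0,0,0.0005],"angular":[0,0,0]},{"claw":255,"dp":[0,0,0],"angular":[0,0,0]},{"claw":190,"dp":[0,0,0],"angular":[0,0,0]},{"claw":180,"dp":[0,0,0],"angular":[0,0,0]},{"claw":170,"dp":[0,0,0],"angular":[0,0,0]},{"claw":170,"dp":[0,0,0],"angular":[0,0,0]},{"claw":170,"dp":[0,0,0],"angular":[0,0,0]}])

```text
clock: 47.15
tcp_pos: [0.5021, 0.1041, 0.0233]
orientation: [0.0, 0.999, -0.054, 0.0]
wrist_force: [-0.2, -0.0, -0.1]
finger_gap: 0.0283
```

Call:
play_rows(steps=[{"claw":170,"dp":[0,0,-0.005],"angular":[0,0,0]},{"claw":170,"dp":[0,0,-0.01],"angular":[0,0,0]},{"claw":170,"dp":[0,0,-0.015],"angular":[0,0,0]},{"claw":170,"dp":[0,0,-0.02],"angular":[0,0,0]},{"claw":170,"dp":[0,0,-0.03],"angular":[0,0,0]},{"claw":170,"dp":[0,0,-0.03],"angular":[0,0,0]},{"claw":170,"dp":[0,0,-0.03],"angular":[0,0,0]},{"claw":170,"dp":[0,0,-0.03],"angular":[0,0,0]}])

```text
clock: 47.82
tcp_pos: [0.5018, 0.1041, 0.1959]
orientation: [-0.0, 0.999, -0.054, 0.001]
wrist_force: [1.2, -0.1, 0.8]
finger_gap: 0.0284
```

Call:
play_rows(steps=[{"claw":170,"dp":[0,-0.02,-0.03],"angular":[0,0,0]},{"claw":170,"dp":[0,-0.02,-0.03],"angular":[0,0,0]},{"claw":170,"dp":[0,-0.02,-0.02],"angular":[0,0,0]},{"claw":170,"dp":[0,0,0],"angular":[0,0,0]},{"claw":170,"dp":[0,0,0],"angular":[0,0,0]},{"claw":170,"dp":[0,0,0],"angular":[0,0,0]},{"claw":170,"dp":[0,0,0],"angular":[0,0,0]},{"claw":170,"dp":[0,0,0],"angular":[0,0,0]}])

```text
clock: 48.48
tcp_pos: [0.5077, 0.1629, 0.272]
orientation: [0.0, 0.999, -0.054, -0.001]
wrist_force: [-1.6, 0.6, -0.0]
finger_gap: 0.0282
```

```bash
python3 - <<'E'
from h import *
s=env.get_state();print(s['tcp_pos'],s['joint_pos'][[0,5]],s['clock'])
i,W=wcloud(); cv2.imwrite('pics/w18.png',i[...,::-1])
for b,r in [('fk',[(.016,.055),(-.024,.014),(-.062,-.032)]),('sp',[(.016,.058),(-.023,.014),(-.062,-.027)])]:
    for lo,hi in r: inbin(i,W,b,lo,hi)
d=W[...,:2]-BIN['pe'];X=d@U-.111;Y=d@V;hs=cv2.cvtColor(i,cv2.COLOR_RGB2HSV)
k=(X>-.08)&(X<-.003)&(abs(Y)<.036)&(hs[...,2]>120)&(hs[...,1]<80)
print('blade',k.sum(),'x',np.percentile(X[k],[1,50,99]).round(4),'y',np.percentile(Y[k],[1,50,99]).round(4),'z',np.percentile(W[k][:,2],[5,50,95]).round(4))
E
```

```text
[0.50771075 0.1629162  0.27201536] [ 0.16003048 -2.87262097] 48.4833
fk 0.016 0.055 1666 x -0.098 0.098 [(-0.08, 0.0369), (-0.05, 0.0374), (-0.02, 0.0378), (0, 0.037), (0.02, 0.0372), (0.05, 0.0371), (0.08, 0.0363)] [0.012 0.015 0.025]
fk -0.024 0.014 1701 x -0.098 0.098 [(-0.08, -0.0037), (-0.05, -0.003), (-0.02, -0.0026), (0, -0.003), (0.02, -0.0025), (0.05, -0.0028), (0.08, -0.0036)] [0.012 0.015 0.025]
fk -0.062 -0.032 1710 x -0.096 0.098 [(-0.08, -0.0469), (-0.05, -0.0469), (-0.02, -0.0472), (0, -0.0474), (0.02, -0.0475), (0.05, -0.0475), (0.08, -0.0482)] [0.012 0.015 0.025]
sp 0.016 0.058 2134 x -0.095 0.096 [(-0.08, 0.0361), (-0.05, 0.0358), (-0.02, 0.0373), (0, 0.0371), (0.02, 0.0379), (0.05, 0.0395), (0.08, 0.0393)] [0.012 0.018 0.026]
sp -0.023 0.014 2020 x -0.096 0.095 [(-0.08, -0.0043), (-0.05, -0.0037), (-0.02, -0.0029), (0, -0.0026), (0.02, -0.0025), (0.05, -0.0008), (0.08, -0.0001)] [0.012 0.018 0.026]
sp -0.062 -0.027 1723 x -0.106 0.107 [(-0.08, -0.0412), (-0.05, -0.0431), (-0.02, -0.0428), (0, -0.0434), (0.02, -0.0439), (0.05, -0.0371), (0.08, -0.0395)] [0.012 0.018 0.026]
blade 505 x [-0.056  -0.0173 -0.0112] y [-0.0259  0.003   0.0306] z [0.0148 0.0163 0.0183]
```

View pics/w18.png

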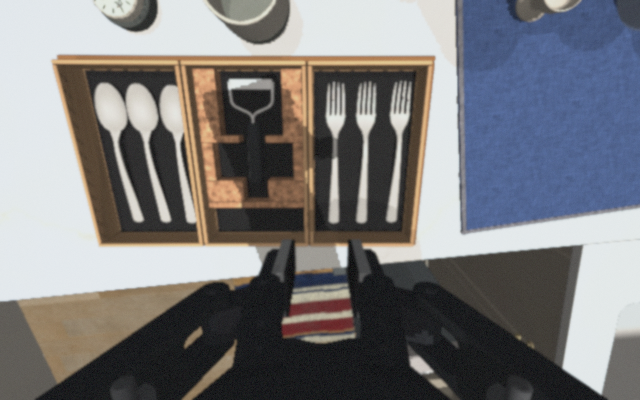

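All three spoons (110–180,100), all three forks (335–400,100) and the peeler (252,110) lie in their bins with heads to the far end. I'm handing in.

```bash
python3 -c "
from workcell import env
print(env.hand_in(), env.get_state()['clock'])"
```

```text
the job is handed in; nothing more can be done
the job is handed in; nothing more can be done
```

Both forks, both spoons and the peeler are in their bins with heads or blade to the far end. I handed the job in at about 48.5 s, well inside the 144 s limit; no verdict was reported.

**Last wrist-camera checks:**
- **Forks:** at y of about +37 and −3 mm in the fork bin, with x within about 1 mm of mid-length and lying on the floor. The fork already there is still at −47 mm.
- **Spoons:** at y of about +36 and −3 mm in the spoon bin, with x likewise within about 1 mm. The spoon already there is still at about −43 mm.
- **Peeler:** flat in its recess. Its blade front measured about 11 mm from the far wall, which puts its origin near x −79, y +2 to +3 mm.
- **Robot:** clear of everything, gripper at z 0.27 m.

**What disagreed or went wrong on the way:**
- The bin floor measured about 13 mm above the worktop, about 8 mm higher than I had assumed. On the first spoon the fingers held it against the floor, and the wrist force reached about 42 N, below the 120 N limit. I backed off 12 mm and set it down again gently, and used the measured floor height from then on.
- The first grip on the second fork was too high on the ridge (14 mm), so I regripped it lower (18 mm) before lifting.

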